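# Change-over of the microscope's lamp module

## Robot

A 7-joint arm with a two-finger parallel gripper is mounted at the origin on the work surface. World frame = base frame: x ahead of the robot, y to its left, z up, the work surface at z = 0. Lengths are in m, angles in degrees, forces in N, time in s.
With the tool pointing down it reaches from about 0.425 to 0.875 m from the base axis. Payload 4.7 kg.
Tool frame: the origin (TCP) lies at the very end of the fingers, on their centre line; the grasp point (between the pads) lies 19 mm behind it; z points along the fingers, y is the direction in which the jaws open and shut (so a half turn about z gives the same grasp; the last joint's range is limited). The gripper opens to 87 mm and grips with 3 to 60 N. Pads are 19 mm wide; open, the fingers measure 117 mm over their backs; the gripper's body (75 mm by 190 mm) begins 51 mm behind the grasp point.
Start: joints at [-73.505, 18.392, -4.016, 83.108, 1.295, 78.541, -3.26], TCP at [0.176, 0.626, 0.184] pointing down, gripper open.
Joint ranges: [-163.93, 163.93], [-17.29, 119.83], [-79.2, 71.16], [3.27, 140.29], [-89.18, 269.18], [5.43, 117.66], [-154.24, 154.24]. Speed limits (degrees/s): [147.25, 147.25, 180, 180, 180, 180, 180].

## Interface

Orientations are given as [roll, pitch, yaw] about the fixed x, y, z axes, in that order (R = Rz(yaw) Ry(pitch) Rx(roll)).
In Python, from cell import * gives the robot as it stands.
- The arm moves only by the tool arm_command, never from a script. Its argument "targets" is a list that holds one entry, the list of rows, each a list of 7 numbers: the shift along the tool's x, y, z in m, then the turn, a rotation vector about the tool's x, y, z in degrees, then the gripper's target within -1 to 1 (shut at 1, half-way at 0, fully open at -1). In form: [[[tx, ty, tz, rx, ry, rz, claw], ...]]. A call has 1 to 10 rows; each row is the pose to reach, as a shift and turn from the pose commanded when the call began, along the tool's axes at that moment; what a row does not reach only later rows make up. A row lasts 1/10 s, in which the tool goes at most 50 mm and 8.59 degrees, less where a joint would pass 70% of its speed; a pose out of reach is approached as far as the arm can. A call with a gripper value outside its range is refused whole. The fingers move at their own pace and stop on an object; "newtons" is the grip in N (left out, the last holds). Time passes only in rows, so rows that repeat a pose let the fingers close. It gives the time, the measured TCP pose, the force and the opening at its end, in the units of the state.
- get_obs(): the state, without advancing time (a new reading comes with each control period).
- read_camera(name): name is "scene" or "top" or "wrist"; returns a dict with "img" (384x512x3 uint8, red, green, blue), "z_map" (384x512 float32, m along the optical axis (not along the pixel's ray), 0 where there is no reading), "K" (3x3 intrinsics, pixels), "origin" and "attitude" of the camera in the world. Camera axes: x right, y down, z forward; pixel columns grow to the right and rows downward; lengths in m; the calibration is good to about 2 mm. A picture is of the moment at which its call begins.
- sign_off(): hands the job in, once; it reports no verdict.
Trained networks look in the newest picture that a camera, given by its name, has taken for a name from the list of things; names that differ only in an ending like _2 or _b are one class to them, and where a whole thing is asked for, a point or a joint stands for the part that bears it (a point fixed in the world has none). Each returns a list of dicts, best first, with "conf" (0 to 1); they miss things now and then, are a little off and sometimes report something else, mostly with a low value. They report only what shows in the picture. A call takes as long as a camera call. They do not tell look-alikes from the thing itself.
- search_frame(thing, camera): "position" ([column, row] in pixels, amid what is visible of it).
The state is a dict: "time_s": time; "qpos": joint angles; "joint_velocities": joint speeds; "effort": joint torques, N m; "tool_pos": TCP position; "tool_rot": TCP orientation; "force": force on the tool from outside, world axes, zero at the start; "wrist_torque": the same for the moment, N m; "grip_width": finger opening in m.
Only numpy, scipy, OpenCV 4.12 (cv2) and the standard library are available. Lean on these libraries where they do the work, as an engineer would, in place of code of your own. Each camera call takes 0.05 s, during which the arm holds its last target.

## Task

Pull the spent lamp module up out of the light-source box, against its spring detents, stand it upright on the blue mat and let go of it. Then take hold of it again and lay it down in the padded grey tray on its back, lens facing straight up, flat on the padding. Do not drop it or let it topple, and leave the other things on the bench where they are.

Things in the scene. Friction and masses are not known exactly. Their poses are not given: they have to be found in the camera images.
- lamp_center (a point): centre of the loose lamp module, half-way up: an upright block 130 mm tall, 0.25 to 0.5 kg. z runs from foot to handle, x points out of the face with the round amber lens. Aluminium body 44 x 44 mm, 95 mm tall (-65 to +30 mm along z from here); on top, centred, a yellow handle blade 12 mm thick along x, 40 wide along y, 35 tall (+30 to +65 mm)
- lamp: the same module, origin at the centre of its flat foot, same axes; it stands by itself. Each y face has a groove 5 mm deep, 14 to 29 mm above the foot. At the start it is plugged 45 mm deep into the port, 50 mm of body and the handle showing, its axes along the box's
- port (a point): centre of the mouth of the square port (47 x 47 mm, 45 deep) in the top of the fixed white light-source box (150 along x, 130 along y, top 70 mm above the bench); z up. Sprung rollers in the port's two y walls snap into the module's grooves: a straight upward pull of about 13 to 18 N, weight included, frees it within 10 mm; after 45 mm it is out
- mat_top (a point): centre of the top of the fixed blue mat, 140 x 140 x 4 mm; z is up; this point is 4 mm above the bench. The mat lies on one side (left or right) of the bench, the tray on the other
- tray_floor (a point): centre of the padded floor of the fixed grey open tray, 8 mm above the bench; z is up. The floor is 120 mm along x, 182 mm along y; walls 4 mm thick, their rim 12 mm above the floor. The module fits lying along the tray's y axis, handle to either end
- objective: bystander: steel microscope objective standing, 38 mm across, 48 mm tall; origin at its underside
- slide_box: bystander: green slide box 87 x 102 x 36 mm; origin at its underside
- oil: bystander: small amber bottle, 32 mm across, 75 mm tall; origin at its underside
- stain_jar: bystander: jar with blue cap, 56 mm across, 70 mm tall; origin at its underside
- counter: bystander: grey keypad cell counter 100 x 130 x 36 mm; origin at its underside
- slide_folder: bystander: cardboard slide folder 200 x 110 x 10 mm lying flat; origin at its underside
Things that resemble listed ones, but are neither listed nor needed, are in the scene too. Of the things that look like the part that bears mat_top, the middle-sized one is meant.

How it is judged:
By the outcome, as a careful person would: the job done as asked, in the order asked, and still so for the second after the job is handed in, with the robot touching nothing.
It also fails if it takes over 61 s, if anything falls off the work surface, if the arm or the gripper's body presses on something with over 40 N, if the wrist force passes 120 N, or if a joint passes its speed limit or range.

## Working session

There is one attempt and no reset: what is moved stays moved. The work goes in short steps, Python scripts to look and compute and a tool call to move; the robot and the scene stay as the last step left them, time stands still between calls to the robot, and variables do not carry over. Pictures are saved under pics/ and viewed, and the job is handed in when it is done.

Besides the shell and the picture viewer there is one more tool, called after ">>>" as name(argument=value, ...), one argument or row to a line, values as JSON. arm_command: Moves the arm, as the interface text tells. Its arguments: {"type":"object","properties":{"targets":{"type":"array","items":{"type":"array","items":{"type":"array","items":{"type":"number"}}}},"newtons":{"type":"number"}},"required":["targets"]}

```bash
ls; mkdir -p pics
python3 - <<'E'
from cell import *
import cv2,numpy as np
for n in ["scene","top","wrist"]:
    c=read_camera(n); cv2.imwrite(f"pics/a_{n}.png",cv2.resize(c["img"][:,:,::-1],(800,600),interpolation=cv2.INTER_CUBIC))
    np.savez(f"pics/a_{n}.npz",**{k:np.array(v) for k,v in c.items()})
    print(n,np.round(c["K"],1).tolist(),c["origin"],c["attitude"])
    if n!="wrist":
        for t in ["lamp","mat_top","tray_floor","port"]:
            try: print(t,[(np.round(d["position"]).tolist(),round(d["conf"],2)) for d in search_frame(t,n)])
            except Exception as e: print(t,e)
o=get_obs();print({k:np.round(v,4).tolist() for k,v in o.items()})
E
```

```text
pics
scene [[348.1, 0.0, 255.4], [0.0, 348.1, 188.6], [0.0, 0.0, 1.0]] [ 1.14744438 -0.18279483  0.80065493] [-1.35324738e+02 -7.26377402e-02  8.10117009e+01]
lamp [([277.0, 220.0], 0.57)]
mat_top [([124.0, 208.0], 0.86), ([188.0, 215.0], 0.83), ([177.0, 158.0], 0.8)]
tray_floor [([374.0, 201.0], 0.68)]
port [([272.0, 241.0], 0.98)]
top [[350.1, 0.0, 258.3], [0.0, 350.1, 196.8], [0.0, 0.0, 1.0]] [ 0.32779877 -0.03667818  1.12858627] [-171.86170755   -0.75470048  -90.58643801]
lamp []
mat_top [([325.0, 211.0], 0.91), ([343.0, 295.0], 0.65), ([388.0, 229.0], 0.63)]
tray_floor [([144.0, 202.0], 0.84), ([250.0, 161.0], 0.64)]
port [([252.0, 172.0], 0.9)]
wrist [[276.2, 0.0, 258.8], [0.0, 276.2, 191.0], [0.0, 0.0, 1.0]] [0.1027563  0.64597148 0.38411038] [1.63986424e+02 2.30092776e-02 7.43030853e+01]
{'time_s': 0.55, 'qpos': [-73.5047, 18.392, -4.0181, 83.1089, 1.2942, 78.5406, -3.2609], 'joint_velocities': [-0.0696, -0.0516, 0.0409, 0.0279, -0.0742, -0.0332, 0.0756], 'effort': [0.0001, -49.0707, -0.403, -31.2538, -0.0638, 0.0342, 0.0], 'tool_pos': [0.1758, 0.6258, 0.1841], 'tool_rot': [179.9963, 0.0013, 164.3144], 'force': [0.6377, -0.4686, 0.5857], 'wrist_torque': [0.006, 0.0241, 0.026], 'grip_width': 0.0869}
```

View pics/a_scene.png

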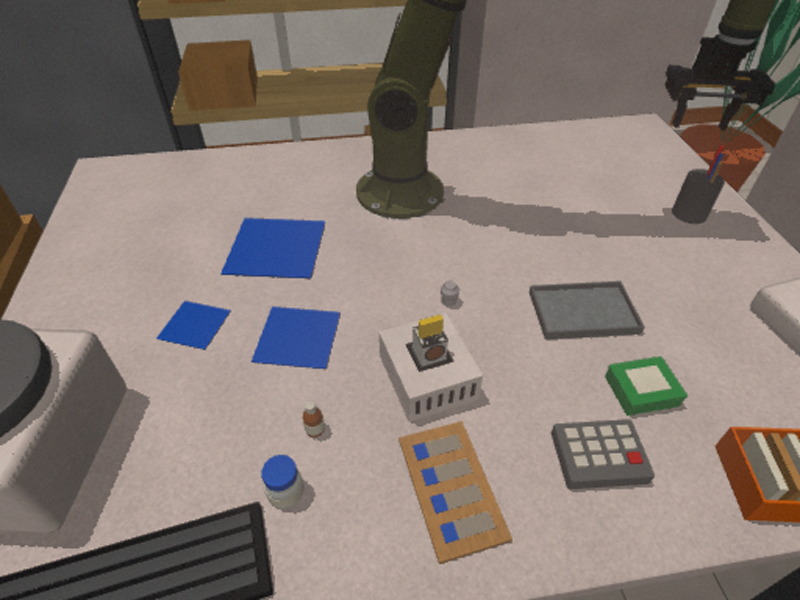

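View pics/a_top.png

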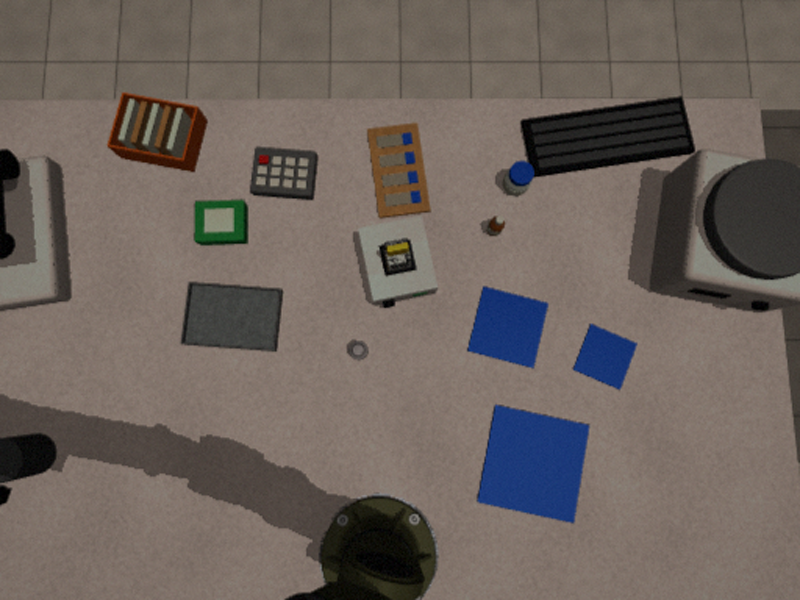

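The scene and top views show the white box with the lamp at top (397,257). The tray is on the left at (232,317). The three blue mats, in the 800x600 top view, are at (508,326), (605,356) small and (533,462) large. The middle-sized one should be (508,326), so I'll measure all three.

```bash
cat > h.py <<'E'
import numpy as np,cv2
from scipy.spatial.transform import Rotation as R
def load(n): 
    d=np.load(n); return {k:d[k] for k in d}
def cloud(c):
    z=c["z_map"].astype(float); v,u=np.mgrid[:z.shape[0],:z.shape[1]]
    K=c["K"]; P=np.stack([(u-K[0,2])/K[0,0]*z,(v-K[1,2])/K[1,1]*z,z],-1)
    W=P@R.from_euler('xyz',c["attitude"],degrees=True).as_matrix().T+c["origin"]
    W[z==0]=np.nan
    return W
E
python3 - <<'E'
from h import *
for n in ["top","scene"]:
    c=load(f"pics/a_{n}.npz"); W=cloud(c); im=c["img"].astype(int); hsv=cv2.cvtColor(c["img"],cv2.COLOR_RGB2HSV)
    blue=((hsv[...,0]>105)&(hsv[...,0]<130)&(hsv[...,1]>150)&(hsv[...,2]>60)).astype(np.uint8)
    k,l,s,ce=cv2.connectedComponentsWithStats(blue)
    print(n,"table z",np.nanmedian(W[330:340,150:200,2]))
    for i in range(1,k):
        if s[i,4]<300: continue
        P=W[l==i]; r=cv2.minAreaRect((P[:,:2]*1000).astype(np.float32)); print("mat",ce[i].round(),np.round(r[0]),np.round(r[1]),round(r[2],1),np.nanmedian(P[:,2]).round(4))
    # yellow handle
    y=((hsv[...,0]>20)&(hsv[...,0]<35)&(hsv[...,1]>180)&(hsv[...,2]>100)).astype(np.uint8)
    k,l,s,ce=cv2.connectedComponentsWithStats(y)
    for i in range(1,k):
        if s[i,4]<20: continue
        P=W[l==i]; zt=np.nanpercentile(P[:,2],95); Q=P[P[:,2]>zt-0.012]
        r=cv2.minAreaRect((Q[:,:2]*1000).astype(np.float32)); print("yel",ce[i].round(),s[i,4],np.round(r[0],1),np.round(r[1],1),round(r[2],1),zt)
    # box top
    m=(abs(W[...,2]-0.07)<0.008)&(abs(W[...,0]-0.55)<.2)&(abs(W[...,1])<.2)&(hsv[...,1]<60)
    k,l,s,ce=cv2.connectedComponentsWithStats(m.astype(np.uint8))
    for i in range(1,k):
        if s[i,4]<300: continue
        P=W[l==i]; r=cv2.minAreaRect((P[:,:2]*1000).astype(np.float32)); print("box",ce[i].round(),np.round(r[0]),np.round(r[1]),round(r[2],1),np.nanmedian(P[:,2]).round(4))
    # tray: z 0.012..0.03
    m=(W[...,2]>0.004)&(W[...,2]<0.03)&(abs(W[...,0]-0.5)<.2)&(W[...,1]>0.15)&(W[...,1]<.5)&(hsv[...,2]<120)&(hsv[...,1]<60)
    k,l,s,ce=cv2.connectedComponentsWithStats(m.astype(np.uint8))
    for i in range(1,k):
        if s[i,4]<300: continue
        P=W[l==i]; r=cv2.minAreaRect((P[:,:2]*1000).astype(np.float32)); print("tray",ce[i].round(),np.round(r[0]),np.round(r[1]),round(r[2],1),np.nanmedian(P[:,2]).round(4))
c=load("pics/a_top.npz")["img"][120:260,90:420,::-1]
cv2.imwrite("pics/b.png",cv2.resize(c,None,fx=2.4,fy=2.4,interpolation=cv2.INTER_CUBIC))
c=load("pics/a_scene.npz")["img"][150:300,140:420,::-1]
cv2.imwrite("pics/b2.png",cv2.resize(c,None,fx=2.8,fy=2.8,interpolation=cv2.INTER_CUBIC))
E
```

```text
top table z 0.0007192301170895199
mat [325. 209.] [ 447. -267.] [135. 138.] 73.6 0.005
mat [387. 228.] [ 384. -466.] [102. 102.] 66.5 0.0034
mat [341. 297.] [nan nan] [0. 0.] 0.0 0.0061
yel [254. 158.] 46 [579.2 -39.9] [ 9.9 36.6] 11.9 0.15865657543037193
box [254. 165.] [580. -41.] [151. 130.] 11.4 0.0713
tray [148. 202.] [474. 298.] [192. 134.] 85.4 0.0101
scene table z 0.0022048088900590845
mat [175. 159.] [nan nan] [0. 0.] 0.0 0.0069
mat [124. 208.] [ 386. -466.] [100. 103.] 65.9 0.0041
mat [190. 216.] [ 450. -270.] [135. 138.] 73.4 0.0052
mat [178. 302.] [ 758. -295.] [46. 41.] 59.7 0.071
yel [275. 205.] 35 [581.5 -42.2] [ 8.7 34.3] 7.7 0.15815128094674683
box [274. 231.] [579. -41.] [154. 131.] 11.4 0.0712
tray [374. 198.] [473. 297.] [192. 132.] 85.7 0.0099
```

View pics/b.png

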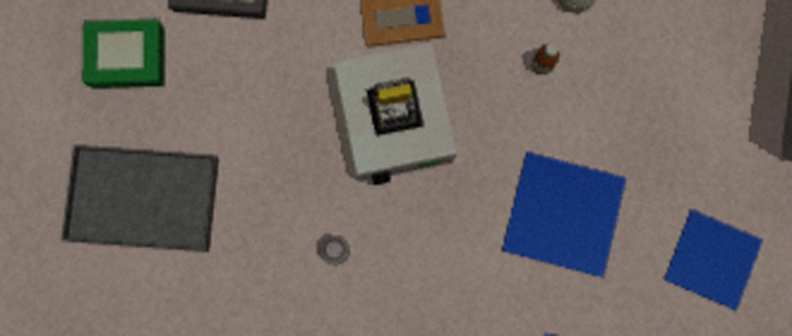

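View pics/b2.png

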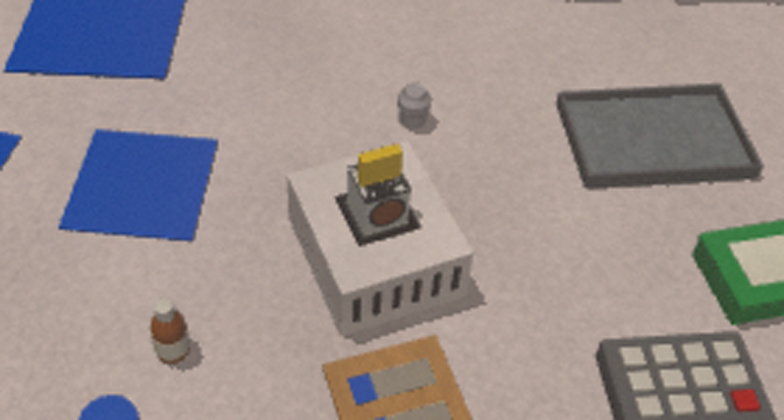

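The middle-sized mat measures about 138 mm square, against 102 mm for the small one; the large one at (533,462) is clearly bigger. It is centred at (0.449,-0.268), so that is the mat to use. The lamp is at (0.580,-0.041), yaw about 11.4°, with the lens facing away from the robot (+x). I'll write the move helper next.

```bash
cat >> h.py <<'E'
def rel(pos,rpy,cur=None,verbose=True):
    from cell import get_obs
    o=get_obs(); Rc=R.from_euler('xyz',o["tool_rot"],degrees=True); p=np.array(o["tool_pos"])
    Rt=R.from_euler('xyz',rpy,degrees=True)
    t=Rc.inv().apply(np.array(pos)-p); rv=(Rc.inv()*Rt).as_rotvec(degrees=True)
    print("t",np.round(t,4).tolist(),"rv",np.round(rv,2).tolist(), "rows mm",np.linalg.norm(t)/.05,"rot",np.linalg.norm(rv)/8.59)
    return t,rv
def st():
    from cell import get_obs
    import json
    o=get_obs(); print({k:np.round(o[k],4).tolist() for k in ["time_s","qpos","tool_pos","tool_rot","force","wrist_torque","grip_width"]})
    open("log.jsonl","a").write(json.dumps({k:np.array(v).tolist() for k,v in o.items()})+"\n")
E
python3 -c "
from h import *
st(); rel([.58,-.041,.25],[180,0,101.4])"
```

```text
{'time_s': 0.55, 'qpos': [-73.5047, 18.392, -4.0181, 83.1089, 1.2942, 78.5406, -3.2609], 'tool_pos': [0.1758, 0.6258, 0.1841], 'tool_rot': [179.9963, 0.0013, 164.3144], 'force': [0.6377, -0.4686, 0.5857], 'wrist_torque': [0.006, 0.0241, 0.026], 'grip_width': 0.0869}
t [-0.5695, -0.5327, -0.0659] rv [0.0, -0.0, 62.91] rows mm 15.650936947524864 rot 7.32414530573165
```

>>> arm_command(
  targets=[
    [[-0.57, -0.533, -0.066, 0, 0, 62.9, -1], [-0.57, -0.533, -0.066, 0, 0, 62.9, -1], [-0.57, -0.533, -0.066, 0, 0, 62.9, -1], [-0.57, -0.533, -0.066, 0, 0, 62.9, -1], [-0.57, -0.533, -0.066, 0, 0, 62.9, -1], [-0.57, -0.533, -0.066, 0, 0, 62.9, -1], [-0.57, -0.533, -0.066, 0, 0, 62.9, -1], [-0.57, -0.533, -0.066, 0, 0, 62.9, -1], [-0.57, -0.533, -0.066, 0, 0, 62.9, -1], [-0.57, -0.533, -0.066, 0, 0, 62.9, -1]],
  ],
)

```text
time_s: 1.55
tool_pos: [0.4349, 0.1979, 0.2268]
tool_rot: [179.9, -0.1, 101.4]
force: [0.8, 0.9, 0.0]
grip_width: 0.0871
```

```bash
python3 -c "
from h import *
st(); rel([.58,-.041,.25],[180,0,101.4])"
```

```text
{'time_s': 1.55, 'qpos': [-49.9542, -4.7749, 21.1297, 103.5809, 1.7094, 80.8005, -17.7472], 'tool_pos': [0.4349, 0.1979, 0.2268], 'tool_rot': [179.9355, -0.054, 101.4153], 'force': [0.8204, 0.9047, 0.0206], 'wrist_torque': [-0.0961, 0.0274, 0.0171], 'grip_width': 0.0871}
t [-0.2629, 0.0949, -0.0233] rv [0.06, -0.05, 0.02] rows mm 5.609938390139694 rot 0.00994981940747905
```

>>> arm_command(
  targets=[
    [[-0.263, 0.095, -0.023, 0, 0, 0, -1], [-0.263, 0.095, -0.023, 0, 0, 0, -1], [-0.263, 0.095, -0.023, 0, 0, 0, -1], [-0.263, 0.095, -0.023, 0, 0, 0, -1], [-0.263, 0.095, -0.023, 0, 0, 0, -1], [-0.263, 0.095, -0.023, 0, 0, 0, -1], [-0.263, 0.095, -0.023, 0, 0, 0, -1]],
  ],
)

```text
time_s: 2.25
tool_pos: [0.5805, -0.0454, 0.2497]
tool_rot: [179.9, 0.2, 100.9]
force: [-0.2, -0.1, 0.0]
grip_width: 0.087
```

Run:
```python
from h import *
from cell import *
st()
c=read_camera("wrist"); cv2.imwrite("pics/w1.png",cv2.resize(c["img"][:,:,::-1],(800,600)))
np.savez("pics/w1.npz",**{k:np.array(v) for k,v in c.items()})
W=cloud(c); hsv=cv2.cvtColor(c["img"],cv2.COLOR_RGB2HSV)
y=(hsv[...,0]>20)&(hsv[...,0]<35)&(hsv[...,1]>180)&(hsv[...,2]>100)
P=W[y&(abs(W[...,2]-0.155)<0.008)]
r=cv2.minAreaRect((P[:,:2]*1000).astype(np.float32)); print("yel",len(P),r,np.median(P[:,2]))
rel([.58,-.041,.25],[180,0,101.4])
```

```text
{'time_s': 2.25, 'qpos': [-32.4948, 9.6811, 39.2363, 88.6509, -5.946, 83.7417, 17.9073], 'tool_pos': [0.5805, -0.0454, 0.2497], 'tool_rot': [179.9497, 0.2203, 100.9291], 'force': [-0.1733, -0.1175, 0.0263], 'wrist_torque': [-0.0789, 0.0341, 0.0318], 'grip_width': 0.087}
yel 0 ((0.0, 0.0), (0.0, 0.0), 0.0) nan
t [0.0008, 0.0005, -0.0008] rv [-0.01, 0.07, -0.27] rows mm 0.025014499334126958 rot 0.03212327338278104
  return _methods._mean(a, axis=axis, dtype=dtype,
  ret = ret.dtype.type(ret / rcount)
```

View pics/w1.png

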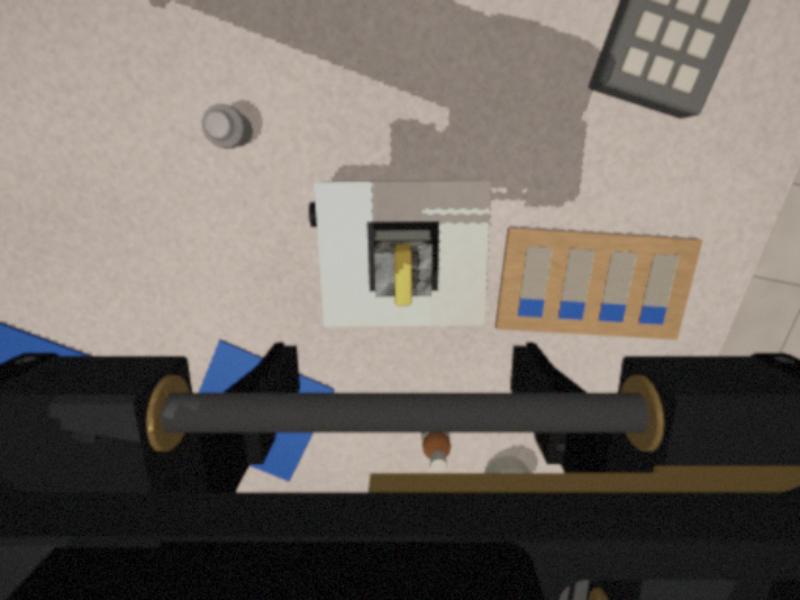

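The wrist view shows the blade at (403,275), aligned with the jaws and nearly centred between the fingers.

Run:
```python
from h import *
c=load("pics/w1.npz"); W=cloud(c); hsv=cv2.cvtColor(c["img"],cv2.COLOR_RGB2HSV)
print(hsv[176,258],W[176,258],c["origin"],c["attitude"])
y=(hsv[...,0]>18)&(hsv[...,0]<35)&(hsv[...,1]>120)&(hsv[...,2]>80); y[:, :220]=0;y[:,300:]=0; y[210:]=0
P=W[y]; print(len(P),np.nanpercentile(P[:,2],[5,25,50,75,95]))
zt=np.nanpercentile(P[:,2],75); P=P[P[:,2]>zt-.008]
r=cv2.minAreaRect((P[:,:2]*1000).astype(np.float32)); print(r)
# box top
m=(abs(W[...,2]-0.07)<0.008)&(np.hypot(W[...,0]-.58,W[...,1]+.041)<.13)&(hsv[...,1]<70)
k,l,s,ce=cv2.connectedComponentsWithStats(m.astype(np.uint8)); i=1+np.argmax(s[1:,4]); P=W[l==i]
print("box",cv2.minAreaRect((P[:,:2]*1000).astype(np.float32)),np.median(P[:,2]))
rel([.58,-.041,.124],[180,0,101.4])
```

```text
[ 27 127 195] [ 0.57807431 -0.03865783  0.15342554] [0.56568893 0.029418   0.44943173] [ 1.63740444e+02 -2.44757486e-02  1.09224088e+01]
398 [0.12630016 0.15334793 0.15400227 0.15447829 0.1552065 ]
((577.3585815429688, -40.237281799316406), (10.842568397521973, 38.567291259765625), 11.025151252746582)
box ((577.549072265625, -41.02588653564453), (150.26866149902344, 130.05242919921875), 11.46568775177002) 0.06925804513524156
t [0.001, 0.0006, 0.1252] rv [-0.01, 0.07, -0.27] rows mm 2.504950784423854 rot 0.03212327338278104
```

>>> arm_command(
  targets=[
    [[0.001, 0, 0.04, 0, 0, 0, -1], [0.001, 0, 0.08, 0, 0, 0, -1], [0.001, 0, 0.11, 0, 0, 0, -1], [0.001, 0, 0.125, 0, 0, 0, -1], [0.001, 0, 0.125, 0, 0, 0, -1], [0.001, 0, 0.125, 0, 0, 0, 1], [0.001, 0, 0.125, 0, 0, 0, 1], [0.001, 0, 0.125, 0, 0, 0, 1], [0.001, 0, 0.125, 0, 0, 0, 1], [0.001, 0, 0.125, 0, 0, 0, 1]],
  ],
  newtons=55,
)

```text
time_s: 3.3
tool_pos: [0.5795, -0.0382, 0.1248]
tool_rot: [179.9, -0.0, 101.4]
force: [-0.3, 0.1, 0.5]
grip_width: 0.0549
```

```bash
python3 -c "
from h import *
st()"
```

```text
{'time_s': 3.3, 'qpos': [-31.7212, 13.7481, 38.137, 99.0944, -8.9996, 70.1841, 20.0846], 'tool_pos': [0.5795, -0.0382, 0.1248], 'tool_rot': [179.9399, -0.006, 101.4099], 'force': [-0.2723, 0.0904, 0.4827], 'wrist_torque': [-0.0605, -0.0049, 0.0118], 'grip_width': 0.0549}
```

>>> arm_command(
  targets=[
    [[0, 0, 0, 0, 0, 0, 1], [0, 0, 0, 0, 0, 0, 1], [0, 0, 0, 0, 0, 0, 1], [0, 0, 0, 0, 0, 0, 1], [0, 0, 0, 0, 0, 0, 1], [0, 0, 0, 0, 0, 0, 1], [0, 0, 0, 0, 0, 0, 1], [0, 0, 0, 0, 0, 0, 1], [0, 0, 0, 0, 0, 0, 1]],
  ],
)

```text
time_s: 4.2
tool_pos: [0.5791, -0.0382, 0.1242]
tool_rot: [180.0, -0.0, 101.4]
force: [0.8, -0.6, -0.2]
grip_width: 0.0003
```

```bash
python3 -c "
from h import *
st()"
```

```text
{'time_s': 4.2, 'qpos': [-31.7245, 13.7804, 38.1294, 99.1292, -8.9997, 70.1752, 20.0877], 'tool_pos': [0.5791, -0.0382, 0.1242], 'tool_rot': [179.9954, -0.0037, 101.4186], 'force': [0.8128, -0.5657, -0.2349], 'wrist_torque': [-0.0783, 0.104, 0.0425], 'grip_width': 0.0003}
```

Run:
```python
from h import *
from cell import *
for n in ["wrist","scene"]:
    c=read_camera(n); im=c["img"][:,:,::-1]
    if n=="scene": im=im[130:310,180:420]
    cv2.imwrite(f"pics/c_{n}.png",cv2.resize(im,(800,600),interpolation=cv2.INTER_CUBIC))
    np.savez(f"pics/c_{n}.npz",**{k:np.array(v) for k,v in c.items()})
```

```text
(no output)
```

View pics/c_wrist.png

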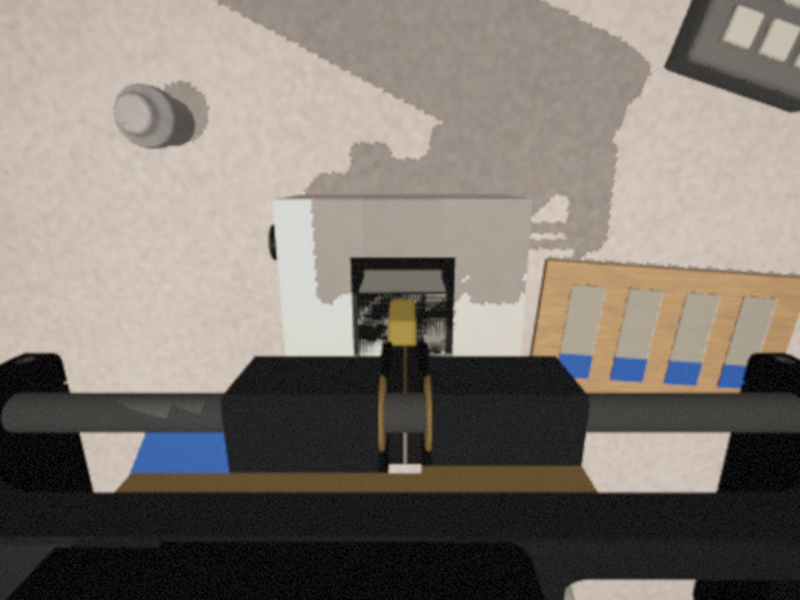

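View pics/c_scene.png

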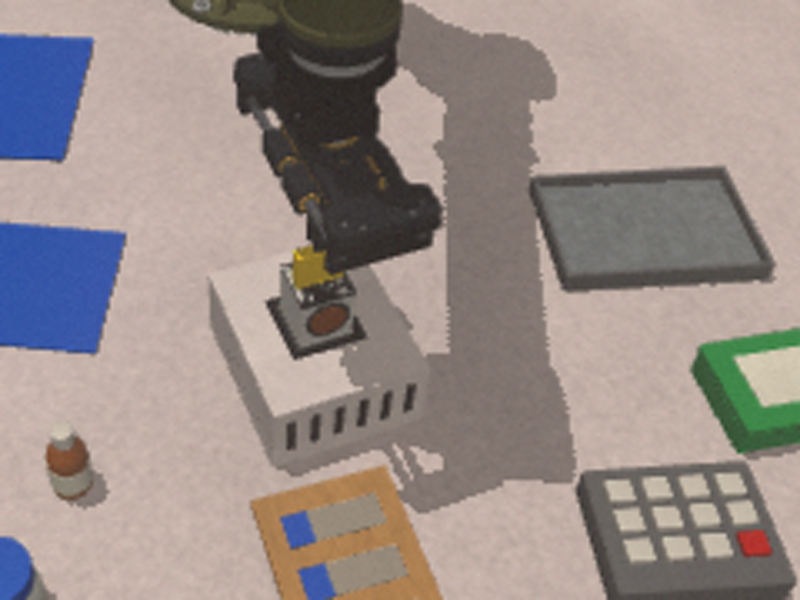

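Run:
```python
from h import *
w=load("pics/c_wrist.npz"); s=load("pics/c_scene.npz")
Ww=cloud(w); Ws=cloud(s); print(w["origin"],w["attitude"])
def proj(c,p):
    q=R.from_euler('xyz',c["attitude"],degrees=True).inv().apply(np.array(p)-c["origin"]); u=c["K"]@q; return np.round(u[:2]/u[2],1)
for p in [[.579,-.038,.124],[.579,-.038,.155],[.579,-.038,.2]]:
    print(p,"wrist800",proj(w,p)*800/512,"scenecrop",(proj(s,p)-[180,130])*[800/240,600/180], "scene",proj(s,p))
for r in [296,310,325,338,350,370,400]:
    print("wrist",r,np.round(Ww[int(r/600*384),int(404/800*512)],3))
for (u,v) in [(315,215),(318,235),(315,250),(315,270),(315,300)]:
    print("scene",(u,v),np.round(Ws[130+int(v*.3),180+int(u*.3)],3))
i=s["img"][170:240,250:320,::-1]; cv2.imwrite("pics/c2.png",cv2.resize(i,(700,700),interpolation=cv2.INTER_NEAREST))
```

```text
[0.56396171 0.03568057 0.32427329] [1.63963054e+02 1.93039808e-02 1.14030623e+01]
[0.579, -0.038, 0.124] wrist800 [404.84375 332.65625] scenecrop [320.66666667 274.        ] scene [276.2 212.2]
[0.579, -0.038, 0.155] wrist800 [404.84375 358.4375 ] scenecrop [322.33333333 247.        ] scene [276.7 204.1]
[0.579, -0.038, 0.2] wrist800 [405.      415.15625] scenecrop [325.33333333 205.        ] scene [277.6 191.5]
wrist 296 [ 0.575 -0.02   0.12 ]
wrist 310 [ 0.575 -0.021  0.14 ]
wrist 325 [ 0.575 -0.024  0.153]
wrist 338 [ 0.576 -0.029  0.154]
wrist 350 [ 0.576 -0.029  0.169]
wrist 370 [ 0.577 -0.029  0.185]
wrist 400 [ 0.572 -0.007  0.247]
scene (315, 215) [ 0.634 -0.06   0.251]
scene (318, 235) [ 0.591 -0.046  0.184]
scene (315, 250) [ 0.589 -0.047  0.164]
scene (315, 270) [ 0.586 -0.046  0.138]
scene (315, 300) [ 0.602 -0.048  0.122]
```

View pics/c2.png

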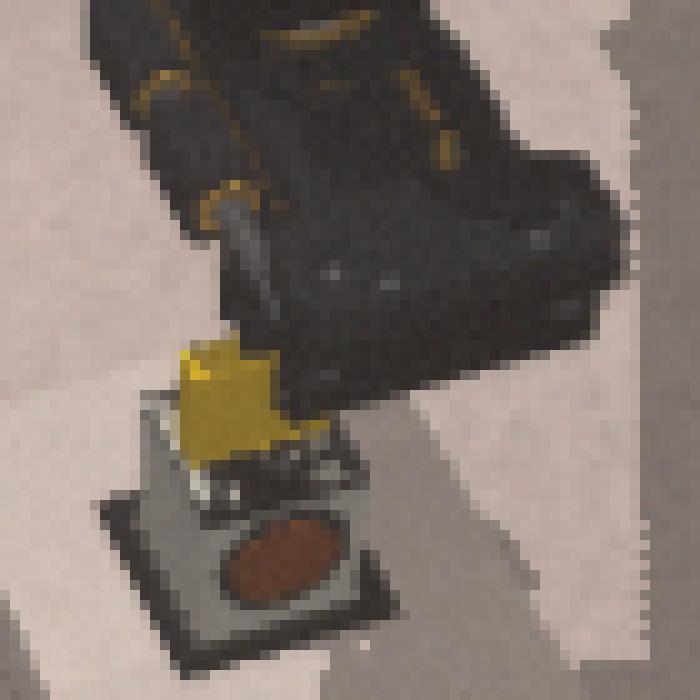

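The scene crop shows a finger in front of the blade reaching down to the right depth, yet the width reads about 0. The evidence conflicts, so I'll test with a small pull and watch the force.

>>> arm_command(
  targets=[
    [[0, 0, -0.002, 0, 0, 0, 1], [0, 0, -0.004, 0, 0, 0, 1], [0, 0, -0.006, 0, 0, 0, 1]],
  ],
)

```text
time_s: 4.6
tool_pos: [0.5792, -0.0382, 0.1305]
tool_rot: [180.0, -0.0, 101.4]
force: [0.3, 0.2, -0.7]
grip_width: 0.0004
```

Run:
```python
from h import *
from cell import *
st()
c=read_camera("scene"); i=c["img"][170:240,250:320,::-1]; cv2.imwrite("pics/c3.png",cv2.resize(i,(700,700),interpolation=cv2.INTER_NEAREST))
c=read_camera("wrist"); i=c["img"][150:310,180:340,::-1]; cv2.imwrite("pics/c4.png",cv2.resize(i,(600,600),interpolation=cv2.INTER_NEAREST))
st()
```

```text
{'time_s': 4.6, 'qpos': [-31.818, 13.4629, 38.1958, 98.6985, -8.7762, 70.8378, 19.9165], 'tool_pos': [0.5792, -0.0382, 0.1305], 'tool_rot': [179.9795, -0.0034, 101.4136], 'force': [0.3232, 0.2238, -0.6543], 'wrist_torque': [-0.0985, 0.082, -0.003], 'grip_width': 0.0004}
{'time_s': 4.7, 'qpos': [-31.8188, 13.4573, 38.2013, 98.6864, -8.7744, 70.8279, 19.9167], 'tool_pos': [0.5794, -0.0383, 0.1307], 'tool_rot': [179.9536, 0.0043, 101.4116], 'force': [0.0789, -0.7385, -1.5016], 'wrist_torque': [-0.1119, 0.0191, -0.0108], 'grip_width': 0.0004}
```

View pics/c3.png

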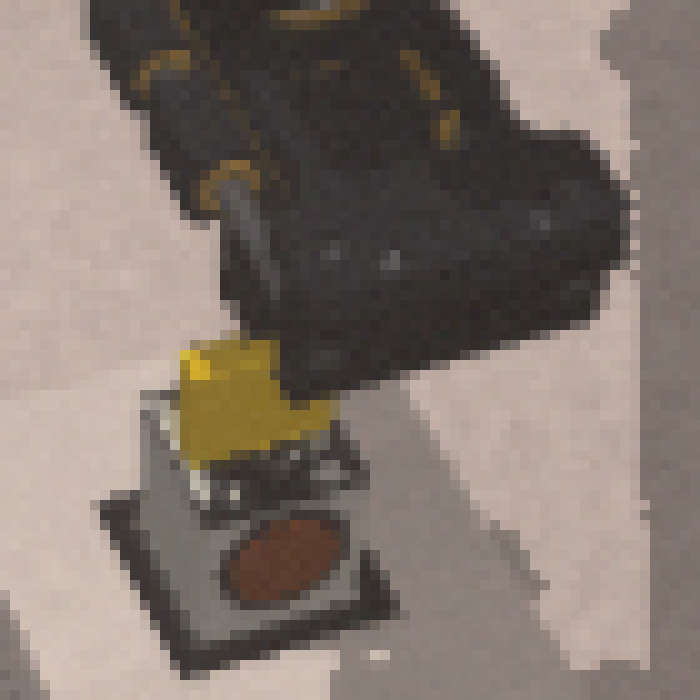

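View pics/c4.png

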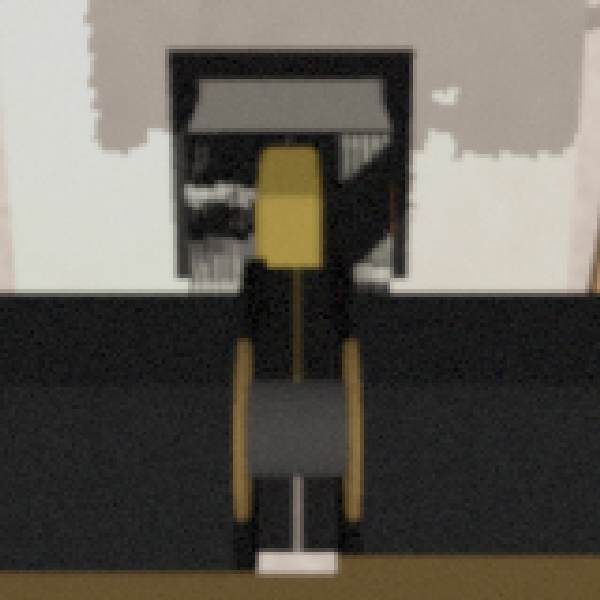

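Run:
```python
from h import *
s=load("pics/c_scene.npz"); W=cloud(s)
for v in range(180,216,3):
    print(v,[tuple((W[v,u]*1000).round().astype(int).tolist()) if np.isfinite(W[v,u,0]) else None for u in range(268,312,5)])
w=load("pics/c_wrist.npz"); W=cloud(w)
print()
for v in range(200,330,10):
    print(v,[tuple((W[v,u]*1000).round().astype(int).tolist()) if np.isfinite(W[v,u,0]) else None for u in (225,245,253,259,266,275,290)])
```

```text
180 [(594, -66, 257), (609, -58, 270), (600, -44, 259), (598, -32, 256), (601, -21, 257), (609, -12, 263), (625, -6, 277), (356, 102, 6), (356, 120, 3)]
183 [(603, -67, 257), (605, -56, 257), (627, -51, 277), (610, -35, 258), (609, -23, 256), (608, -11, 253), (632, -8, 276), (366, 100, 2), (369, 116, 2)]
186 [(613, -69, 257), (615, -58, 257), (636, -52, 277), (614, -35, 252), (610, -22, 246), (608, -10, 243), (641, -10, 275), (644, 0, 277), (646, 11, 277)]
189 [(614, -69, 248), (619, -59, 251), (639, -53, 271), (646, -44, 277), (648, -33, 277), (649, -23, 276), (650, -12, 276), (651, -1, 275), (653, 9, 276)]
192 [(615, -69, 240), (627, -60, 250), (652, -56, 275), (655, -46, 277), (657, -35, 277), (657, -25, 276), (659, -14, 276), (661, -4, 276), (663, 6, 276)]
195 [(403, -23, 3), (577, -48, 187), (661, -58, 276), (664, -47, 277), (665, -37, 277), (667, -27, 277), (669, -17, 278), (670, -6, 277), (669, 5, 274)]
198 [(413, -25, 0), (578, -48, 178), (668, -59, 274), (672, -49, 277), (673, -39, 277), (676, -29, 277), (673, -17, 273), (671, -6, 268), (664, 8, 259)]
201 [(427, -28, 2), (57
[... 1597 characters left out ...]
 (571, -10, 250), (573, -10, 250), (575, -9, 250), (577, -7, 253), (581, -5, 255)]
280 [(564, -12, 255), (570, -13, 252), (576, -39, 211), (579, -38, 212), (582, -38, 211), (578, -10, 253), (582, -8, 255)]
290 [(564, -15, 256), (571, -28, 236), (577, -44, 212), (580, -44, 212), (584, -44, 210), (579, -14, 253), (583, -11, 256)]
300 [(565, -18, 256), (572, -31, 237), (605, -210, 0), (614, -209, -1), (623, -208, -2), (579, -14, 257), (583, -13, 257)]
310 [(565, -17, 261), (570, -16, 261), (573, -15, 261), (574, -15, 261), (576, -14, 261), (578, -14, 261), (583, -14, 261)]
320 [(566, -15, 267), (571, -15, 266), (572, -13, 267), (574, -13, 268), (575, -12, 268), (578, -13, 267), (581, -11, 268)]
```

Run:
```python
from h import *
w=load("pics/w1.npz"); W=cloud(w)
sel=(W[...,2]>.2)&(W[...,2]<.45); 
for v in range(215,300,6):
    print(v,[tuple((W[v,u]*1000).round().astype(int).tolist()) for u in (160,176,182,188,330,340,350)])
s=load("pics/a_scene.npz"); W=cloud(s)
m=(W[...,1]>.5)&(W[...,2]>.1)&(abs(W[...,0]-.176)<.15)
P=W[m]; print(len(P)); i=np.argsort(P[:,2])[:300:12]; print((P[i]*1000).round().astype(int).tolist())
i=s["img"][0:100,400:512,::-1]; cv2.imwrite("pics/d.png",cv2.resize(i,None,fx=6,fy=6,interpolation=cv2.INTER_CUBIC))
```

```text
215 [(430, -175, 0), (457, -170, -1), (468, -168, -1), (478, -165, 0), (721, -119, 0), (739, -116, -2), (756, -113, -2)]
221 [(431, -186, -1), (528, -44, 293), (531, -44, 290), (535, -44, 290), (622, -27, 289), (627, -25, 293), (758, -123, 1)]
227 [(433, -196, 3), (531, -44, 300), (533, -45, 297), (536, -47, 292), (621, -29, 294), (626, -27, 298), (761, -134, -1)]
233 [(435, -206, 4), (533, -44, 307), (536, -45, 305), (537, -50, 294), (622, -33, 295), (623, -27, 307), (628, -25, 309)]
239 [(527, -44, 318), (535, -44, 314), (536, -47, 307), (537, -54, 294), (623, -36, 296), (621, -28, 314), (-9223372036854775808, -9223372036854775808, -9223372036854775808)]
245 [(529, -44, 323), (535, -47, 316), (537, -51, 307), (538, -58, 294), (623, -39, 298), (622, -31, 313), (624, -27, 321)]
251 [(543, -19, 371), (548, -17, 371), (550, -17, 370), (552, -17, 370), (596, -9, 370), (600, -8, 370), (603, -7, 370)]
257 [(544, -19, 373), (549, -18, 374), (551, -17, 374), (552, -18, 373), (596, -9, 373), (598, -8, 374), (602, -8, 373)]
263 [(544, -21, 374), (549, -19, 375), (551, -19, 375), (-92233720368
[... 674 characters left out ...]
25, 3), (486, -322, 4), (498, -320, 4), (759, -267, 7), (780, -268, 0), (624, -44, 338)]
299 [(446, -347, -1), (477, -338, 3), (488, -336, 3), (499, -333, 4), (754, -267, 26), (785, -282, -1), (804, -278, -1)]
3075
[[206, 638, 100], [201, 687, 100], [199, 708, 101], [170, 690, 101], [209, 647, 101], [223, 651, 102], [206, 664, 102], [185, 653, 102], [220, 667, 102], [188, 667, 102], [181, 659, 102], [179, 691, 103], [189, 662, 103], [209, 665, 104], [180, 682, 104], [202, 687, 109], [205, 686, 115], [181, 696, 124], [225, 676, 129], [200, 688, 136], [171, 705, 146], [176, 706, 153], [172, 706, 158], [204, 688, 163], [174, 573, 224]]<stdin>:5: RuntimeWarning: invalid value encountered in cast
```

View pics/d.png

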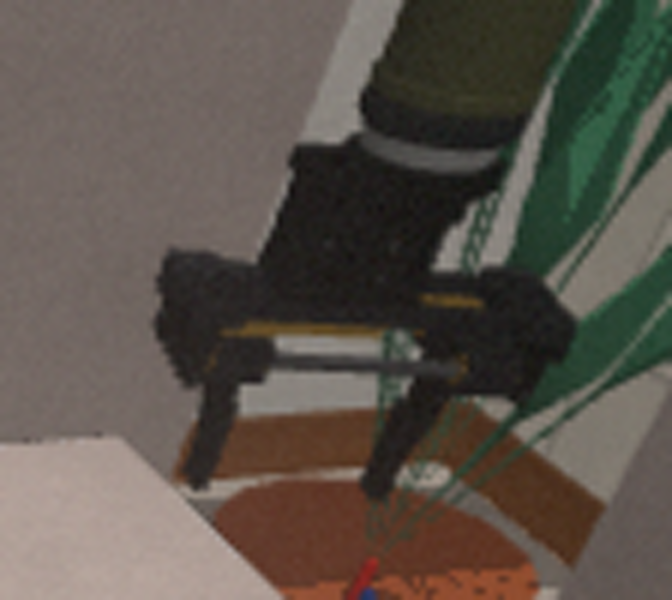

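Run:
```python
from h import *
w=load("pics/w1.npz"); W=cloud(w); C=R.from_euler('xyz',w["attitude"],degrees=True)
for u in list(range(172,192,3))+list(range(326,346,3)):
    for v in range(205,235):
        if W[v,u,2]>.2: print(u,v,(W[v,u]*1000).round(1), "cam",w["z_map"][v,u].round(4)); break
s=load("pics/a_scene.npz"); W=cloud(s)
for v in range(60,90,1):
    print(v,[ (u,*(W[v,u]*1000).round().astype(int).tolist()) for u in range(425,472) if np.isfinite(W[v,u,0]) and W[v,u,2]>.19 and W[v,u,2]<.32 and abs(W[v,u,1]-.62)<.1][::5])
```

```text
172 223 [526.9 -44.2 295.6] cam 0.1659
175 219 [526.9 -44.1 289.4] cam 0.1718
178 218 [528.1 -44.1 287.1] cam 0.1741
181 219 [530.7 -43.1 289.9] cam 0.1712
184 220 [531.9 -45.  286.6] cam 0.1749
187 220 [533.7 -44.6 286.6] cam 0.175
190 228 [536.4 -49.5 287.1] cam 0.1759
329 220 [622.2 -27.7 286.2] cam 0.1755
332 220 [623.4 -26.7 288. ] cam 0.1735
335 221 [624.9 -26.5 289.6] cam 0.172
338 218 [627.  -24.9 287.5] cam 0.1737
341 219 [628.3 -24.6 289.2] cam 0.1721
344 221 [629.2 -24.4 292.5] cam 0.1689
60 [(429, 169, 537, 297), (434, 190, 538, 307), (439, 195, 552, 308), (444, 199, 567, 309), (449, 198, 585, 307), (454, 201, 600, 308), (459, 203, 616, 307), (464, 209, 629, 309), (469, 214, 641, 311)]
61 [(429, 172, 536, 295), (434, 185, 544, 301), (439, 193, 555, 304), (444, 199, 568, 305), (451, 198, 593, 303), (456, 205, 605, 306), (461, 210, 619, 307), (466, 212, 634, 307), (471, 217, 647, 308)]
62 [(430, 180, 535, 296), (435, 194, 542, 302), (440, 196, 558, 301), (467, 211, 640, 303)]
63 [(430, 183, 534, 294), (435, 192, 545, 297), (440, 197, 558, 299), (470, 191, 671, 288)]
64 [(43
[... 510 characters left out ...]
2 [(433, 162, 573, 250), (464, 184, 670, 253), (469, 201, 673, 261)]
73 [(432, 154, 577, 242), (437, 173, 581, 251), (467, 199, 669, 258)]
74 [(432, 152, 580, 237), (462, 180, 669, 244), (467, 201, 669, 255)]
75 [(432, 158, 576, 237), (462, 177, 673, 239), (467, 203, 669, 253)]
76 [(431, 151, 579, 230), (436, 175, 579, 242), (466, 201, 669, 248)]
77 [(431, 156, 577, 229), (461, 183, 668, 235), (466, 201, 670, 245)]
78 [(431, 162, 574, 228), (461, 186, 667, 233), (466, 199, 674, 239)]
79 [(431, 164, 574, 226), (461, 186, 668, 230)]
80 [(432, 175, 571, 228), (462, 195, 666, 231)]
81 [(432, 174, 573, 224), (463, 198, 668, 229)]
82 [(461, 197, 664, 225)]
83 []
84 []
85 []
86 []
87 []
88 []
89 []
```

The depth data from both cameras shows the fingertips about 36 mm further back along the tool than the reported TCP. The jaws therefore closed just above the blade. I'll reopen partway and go about 43 mm lower.

>>> arm_command(
  targets=[
    [[0, 0, 0, 0, 0, 0, 0.2], [0, 0, 0, 0, 0, 0, 0.2], [0, 0, 0, 0, 0, 0, 0.2], [0, 0, 0, 0, 0, 0, 0.2], [0, 0, 0, 0, 0, 0, 0.2], [0.001, 0, 0.015, 0, 0, 0, 0.2], [0.002, 0, 0.03, 0, 0, 0, 0.2], [0.002, 0, 0.042, 0, 0, 0, 0.2], [0.002, 0, 0.042, 0, 0, 0, 0.2]],
  ],
)

```text
time_s: 5.6
tool_pos: [0.5765, -0.0361, 0.0852]
tool_rot: [-179.7, -0.0, 101.4]
force: [0.2, -1.2, -0.1]
grip_width: 0.0345
```

Run:
```python
from h import *
from cell import *
st()
c=read_camera("scene"); i=c["img"][160:240,240:320,::-1]; cv2.imwrite("pics/e1.png",cv2.resize(i,(700,700),interpolation=cv2.INTER_NEAREST))
```

```text
{'time_s': 5.6, 'qpos': [-31.2459, 15.8697, 37.5865, 101.6883, -10.435, 66.2578, 20.9765], 'tool_pos': [0.5765, -0.0361, 0.0852], 'tool_rot': [-179.7117, -0.0257, 101.4178], 'force': [0.1628, -1.2144, -0.1334], 'wrist_torque': [-0.0455, 0.0045, -0.0618], 'grip_width': 0.0345}
```

View pics/e1.png

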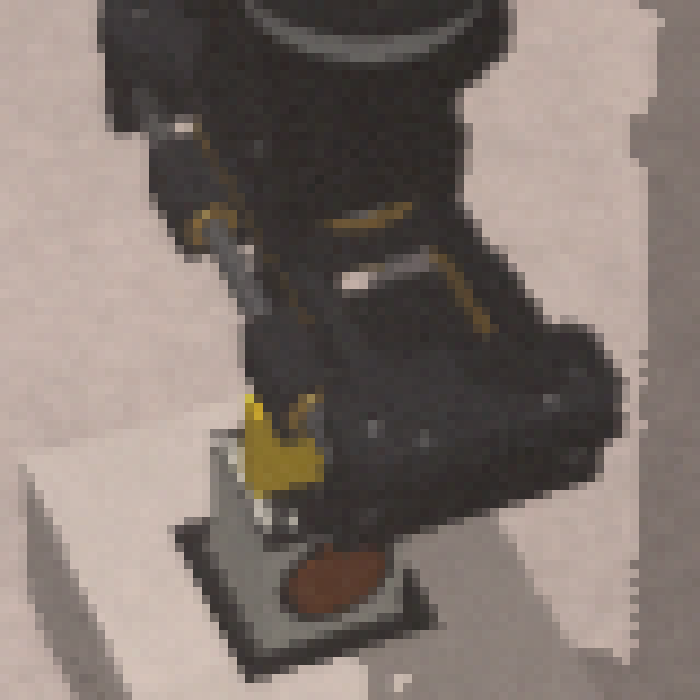

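>>> arm_command(
  targets=[
    [[-0.004, 0, 0.0, 0, 0, 0, 0.2], [-0.004, 0, 0, 0, 0, 0, 1], [-0.004, 0, 0, 0, 0, 0, 1], [-0.004, 0, 0, 0, 0, 0, 1], [-0.004, 0, 0, 0, 0, 0, 1], [-0.004, 0, 0, 0, 0, 0, 1], [-0.004, 0, 0, 0, 0, 0, 1]],
  ],
  newtons=58,
)

```text
time_s: 6.35
tool_pos: [0.5795, -0.0401, 0.0884]
tool_rot: [180.0, -0.0, 101.4]
force: [-0.6, -0.2, 1.0]
grip_width: 0.0115
```

Run:
```python
from h import *
st()
```

```text
{'time_s': 6.35, 'qpos': [-30.9077, 15.8569, 37.7297, 101.3349, -10.5289, 66.3572, 21.4323], 'tool_pos': [0.5795, -0.0401, 0.0884], 'tool_rot': [179.9911, -0.0088, 101.419], 'force': [-0.5613, -0.2086, 1.0345], 'wrist_torque': [-0.0869, 0.1991, 0.0089], 'grip_width': 0.0115}
```

>>> arm_command(
  targets=[
    [[0, 0, -0.002, 0, 0, 0, 1], [0, 0, -0.004, 0, 0, 0, 1], [0, 0, -0.006, 0, 0, 0, 1], [0, 0, -0.008, 0, 0, 0, 1], [0, 0, -0.01, 0, 0, 0, 1], [0, 0, -0.013, 0, 0, 0, 1], [0, 0, -0.017, 0, 0, 0, 1], [0, 0, -0.022, 0, 0, 0, 1], [0, 0, -0.027, 0, 0, 0, 1], [0, 0, -0.032, 0, 0, 0, 1]],
  ],
)

```text
time_s: 7.35
tool_pos: [0.5802, -0.0402, 0.1215]
tool_rot: [179.9, 0.0, 101.4]
force: [-0.3, -0.4, -4.0]
grip_width: 0.0118
```

Run:
```python
from h import *
from cell import *
st()
c=read_camera("scene"); i=c["img"][160:240,240:320,::-1]; cv2.imwrite("pics/e2.png",cv2.resize(i,(700,700),interpolation=cv2.INTER_NEAREST))
```

```text
{'time_s': 7.35, 'qpos': [-31.4971, 14.0062, 38.1669, 99.2407, -9.1962, 69.8099, 20.4257], 'tool_pos': [0.5802, -0.0402, 0.1215], 'tool_rot': [179.9029, 0.0038, 101.4091], 'force': [-0.3093, -0.3861, -3.9626], 'wrist_torque': [-0.1155, 0.1956, -0.0254], 'grip_width': 0.0118}
```

View pics/e2.png

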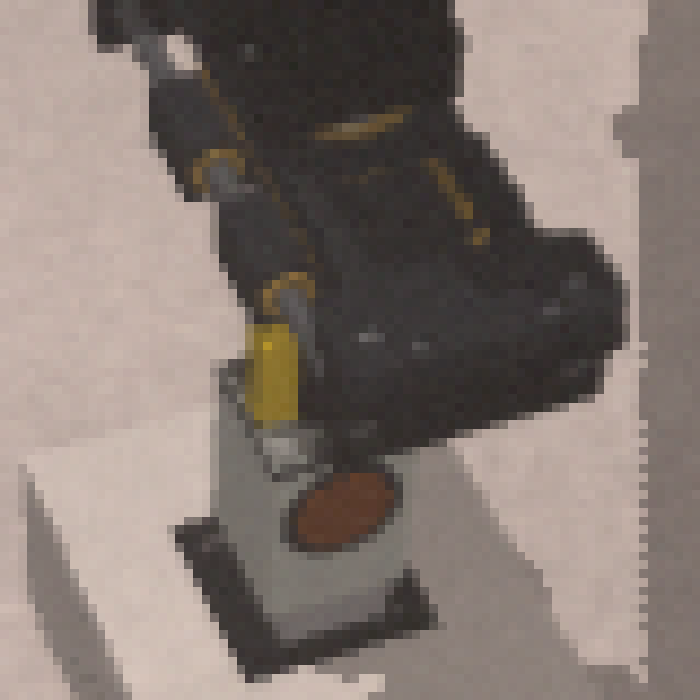

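The module is free of the detents, with a load of about 4 N. Before choosing which way it should face on the mat, I'll fit a simple arm model to the logged states to check that the regrasp is reachable.

```bash
cat > fk.py <<'E'
import numpy as np,json,itertools
from scipy.spatial.transform import Rotation as R
from scipy.optimize import least_squares
def rz(a):return R.from_euler('z',a,degrees=True)
def ry(a):return R.from_euler('y',a,degrees=True)
def fk(q,p,s):
    h,L1,e1,e2,L2,a6,L3,yo=p
    T=rz(s[0]*q[0]); P=np.array([0,0,h])
    T=T*ry(q[1]); T=T*rz(s[1]*q[2]); P=P+T.apply([e1,0,L1]); T=T*ry(q[3]); P=P+T.apply([e2,0,L2])
    T=T*rz(s[2]*q[4]); T=T*ry(q[5]); P=P+T.apply([a6,0,0]); T=T*rz(s[3]*q[6]+yo); P=P+T.apply([0,0,L3])
    return P,T
def data(): return [json.loads(l) for l in open('log.jsonl')]
def fit(D,s):
    def f(p):
        r=[]
        for d in D:
            P,T=fk(d['qpos'],p,s); r+=list((P-np.array(d['tool_pos']))*1000)
            r+=list((T.inv()*R.from_euler('xyz',d['tool_rot'],degrees=True)).as_rotvec(degrees=True)*3)
        r+=list(0.02*(np.array(p[:7])-[.35,.4,0,0,.4,0,.2])*1000*.1)
        return r
    b=None
    for yo in (0,90,180,-90):
        o=least_squares(f,[.35,.4,0,0,.4,0,.2,yo])
        if b is None or o.cost<b.cost:b=o
    return b
if __name__=="__main__":
    D=data(); print(len(D))
    res=[]
    for s in itertools.product((1,-1),repeat=4):
        o=fit(D,s); res.append((o.cost,s,o.x))
    res.sort(key=lambda t:t[0])
    for c,s,x in res[:4]: print(round(c,2),s,x.round(4).tolist())
    np.savez('fk.npz',s=res[0][1],p=res[0][2])
E
python3 fk.py
```

```text
10
1457.38 (-1, -1, -1, -1) [-0.5758, 0.3939, -0.0009, 0.0295, 0.503, -0.0406, -0.5157, 90.0]
11846.91 (-1, -1, 1, -1) [-0.0843, 0.4506, 0.0048, -0.0191, 0.513, -0.0008, 0.0753, -265.2559]
30444.19 (-1, -1, -1, 1) [-0.5758, 0.3939, -0.0009, 0.0295, 0.503, -0.0406, -0.5157, 62.0522]
34684.57 (-1, -1, 1, 1) [-0.0843, 0.4506, 0.0048, -0.0191, 0.513, -0.0008, 0.0753, 66.8683]
```

>>> arm_command(
  targets=[
    [[0, 0, -0.01, 0, 0, 0, 1], [0, 0, -0.025, 0, 0, 0, 1], [0, 0, -0.045, 0, 0, 0, 1], [0, 0, -0.06, 0, 0, 0, 1], [0, 0, -0.06, 0, 0, 0, 1]],
  ],
)

```text
time_s: 7.9
tool_pos: [0.5818, -0.0404, 0.1836]
tool_rot: [179.7, 0.0, 101.4]
force: [-0.2, 0.3, -3.9]
grip_width: 0.0117
```

Run:
```python
from h import *
st()
from fk import *
z=np.load('fk.npz');D=data()
s=(-1,-1,-1,-1);o=fit(D,s); print(o.x.round(4).tolist())
for d in D:
    P,T=fk(d['qpos'],o.x,s); print(round(d['time_s'],2),((P-np.array(d['tool_pos']))*1000).round(1),((T.inv()*R.from_euler('xyz',d['tool_rot'],degrees=True)).as_rotvec(degrees=True)).round(2))
```

```text
{'time_s': 7.9, 'qpos': [-32.2984, 11.2651, 38.7048, 94.6556, -7.2968, 76.2728, 18.9682], 'tool_pos': [0.5818, -0.0404, 0.1836], 'tool_rot': [179.6529, 0.0335, 101.4062], 'force': [-0.1518, 0.3398, -3.9255], 'wrist_torque': [-0.0887, 0.0032, 0.0238], 'grip_width': 0.0117}
[-0.5616, 0.3926, -0.0001, 0.0324, 0.5045, -0.0399, -0.5062, 90.0]
0.55 [-27.8   8.5   1.2] [-0. -0.  0.]
1.55 [ 8.3 37.  -2.9] [-0. -0.  0.]
2.25 [ 7.8 13.7 -4. ] [-0. -0.  0.]
3.3 [-3.4  6.2  0.6] [-0. -0.  0.]
4.2 [-2.6  6.4  0.6] [-0. -0.  0.]
4.6 [-2.2  6.7  0.3] [ 0. -0.  0.]
4.7 [-2.6  6.7  0.3] [-0. -0.  0.]
5.6 [-2.4  5.   2.4] [ 0. -0.  0.]
6.35 [-6.9  4.3  2.5] [ 0. -0.  0.]
7.35 [-4.5  6.   0.8] [-0. -0.  0.]
7.9 [-2.   8.4 -1.8] [ 0. -0.  0.]
```

```bash
cat > fk2.py <<'E'
import numpy as np,json
from scipy.spatial.transform import Rotation as R
def rz(a):return R.from_euler('z',a,degrees=True).as_matrix()
def ry(a):return R.from_euler('y',a,degrees=True).as_matrix()
def rots(q):
    Ts=[];T=np.eye(3)
    for i,(a,g) in enumerate(zip((rz,ry,rz,ry,rz,ry,rz),(-1,1,-1,1,-1,1,-1))):
        T=T@a(g*q[i]+(90 if i==6 else 0)); Ts.append(T)
    return Ts
# prior link vectors (frames after each joint)
prior=np.array([[0,.0,.21],[0,.0,.2],[0,0,.2],[0,0,.2],[0,0,.2],[0,0,.1],[0,0,.25]]); 
def fit():
    D=[json.loads(l) for l in open('log.jsonl')]
    A=[];b=[]
    for d in D:
        A.append(np.hstack(rots(d['qpos']))); b.append(d['tool_pos'])
    A=np.vstack(A);b=np.hstack(b); x0=prior.ravel(); lam=1e-3
    x=x0+np.linalg.lstsq(np.vstack([A,lam*np.eye(21)]),np.r_[b-A@x0,np.zeros(21)],rcond=None)[0]
    return x,(A@x-b).reshape(-1,3)
def fk(q,x):
    Ts=rots(q); return np.hstack(Ts)@x,Ts[-1]
if __name__=="__main__":
    x,r=fit(); print(x.reshape(7,3).round(3)); print((r*1000).round(2))
E
python3 fk2.py
```

```text
[[ 0.    -0.007  0.247]
 [ 0.    -0.007  0.233]
 [ 0.    -0.005  0.233]
 [-0.001 -0.005  0.257]
 [ 0.001  0.     0.257]
 [-0.     0.     0.127]
 [-0.001  0.     0.277]]
[[ 0.    0.   -0.  ]
 [-0.   -0.    0.  ]
 [ 0.    0.01 -0.  ]
 [ 0.   -0.   -0.  ]
 [ 0.   -0.   -0.  ]
 [ 0.   -0.   -0.  ]
 [ 0.   -0.   -0.  ]
 [ 0.    0.   -0.  ]
 [-0.01  0.    0.  ]
 [-0.   -0.    0.  ]
 [-0.   -0.    0.  ]]
```

The model fits to about 0.01 mm, but shoulder height and tool length cannot be separated while the tool only points straight down. A small 6° tilt in the air will settle that.

>>> arm_command(
  targets=[
    [[0, 0, -0.01, 3, 0, 0, 1], [0, 0, -0.02, 6, 0, 0, 1]],
  ],
)

```text
time_s: 8.1
tool_pos: [0.5789, -0.04, 0.2004]
tool_rot: [-173.9, -0.1, 101.4]
force: [0.5, 0.1, -4.2]
grip_width: 0.0113
```

```bash
python3 -c "
from h import *
st()"; python3 fk2.py
```

```text
{'time_s': 8.1, 'qpos': [-30.7478, 16.8002, 38.7623, 87.4884, -8.5538, 85.1965, 19.9029], 'tool_pos': [0.5789, -0.04, 0.2004], 'tool_rot': [-173.898, -0.0584, 101.409], 'force': [0.5155, 0.1401, -4.2226], 'wrist_torque': [-0.0228, -0.2073, 0.0356], 'grip_width': 0.0113}
[[ 0.    -0.008  0.25 ]
 [-0.    -0.008  0.234]
 [ 0.    -0.005  0.234]
 [-0.    -0.005  0.257]
 [ 0.    -0.     0.257]
 [ 0.    -0.     0.128]
 [-0.     0.     0.278]]
[[-0. -0.  0.]
 [ 0.  0. -0.]
 [-0.  0.  0.]
 [ 0. -0. -0.]
 [ 0. -0. -0.]
 [ 0. -0. -0.]
 [ 0. -0. -0.]
 [-0.  0. -0.]
 [-0.  0.  0.]
 [ 0.  0.  0.]
 [ 0.  0.  0.]
 [ 0. -0. -0.]]
```

```bash
cat > ik.py <<'E'
import numpy as np
from scipy.optimize import least_squares
from scipy.spatial.transform import Rotation as R
from fk2 import *
X,_=fit()
LO=np.array([-163.93,-17.29,-79.2,3.27,-89.18,5.43,-154.24]);HI=np.array([163.93,119.83,71.16,140.29,269.18,117.66,154.24])
OFF=0.036
def ik(pos,Rm,q0,w=0.002,qc=None,m=3):
    qc=q0 if qc is None else qc
    f=lambda q:np.r_[(fk(q,X)[0]-pos)*1000,(R.from_matrix(fk(q,X)[1].T@Rm)).as_rotvec(degrees=True)*5,w*(q-qc)]
    o=least_squares(f,np.clip(q0,LO+m,HI-m),bounds=(LO+m-.01,HI-m+.01)); r=o.fun
    return o.x,np.linalg.norm(r[:3]),np.linalg.norm(r[3:6])/5
def side(psi,delta,flip):
    "tool pointing azimuth psi, delta deg below horizontal, jaw horizontal"
    p,d=np.radians([psi,delta]); z=np.array([np.cos(p)*np.cos(d),np.sin(p)*np.cos(d),-np.sin(d)])
    y=np.array([-np.sin(p),np.cos(p),0])*flip; x=np.cross(y,z); return np.column_stack([x,y,z])
def elbow(q):
    Ts=rots(q); P=np.zeros(3); out=[]
    for i in range(7): P=P+Ts[i]@X[3*i:3*i+3]; out.append(P.copy())
    return out
E
cat > t.py <<'E'
from ik import *
rng=np.random.default_rng(0)
mat=np.array([.449,-.268]); g=.004+.060
for delta in (20,30):
  for psi in (40,60,75,90,110,-60,-90,-110):
    for flip in (1,-1):
      Rm=side(psi,delta,flip); z=Rm[:,2]
      lamp=np.array([*mat,g]); tip=lamp+.014*z; pos=tip+OFF*z
      best=None
      for k in range(12):
        q0=LO+(HI-LO)*rng.random(7)
        q,e,a=ik(pos,Rm,q0,w=.01,qc=np.array([30 if 0 else 0,30,0,80,0 if k%2 else 90,70,0]))
        if e<1 and a<1:
            el=elbow(q); mg=np.min(np.minimum(q-LO,HI-q))
            if best is None or mg>best[0]: best=(mg,q,el[3],el[4])
      print(delta,psi,flip,None if best is None else (round(best[0],1),best[1].round(0).tolist(),"wr",best[3].round(2).tolist() if 0 else (elbow(best[1])[4]).round(2).tolist(),"elb",elbow(best[1])[2].round(2).tolist()))
E
python3 t.py
```

```text
20 40 1 (np.float64(19.3), [58.0, 35.0, 8.0, 116.0, -70.0, 83.0, -117.0], 'wr', [0.19, -0.48, 0.19], 'elb', [0.12, -0.24, 0.63])
20 40 -1 (np.float64(25.1), [79.0, 36.0, -15.0, 115.0, -61.0, 74.0, 58.0], 'wr', [0.19, -0.48, 0.19], 'elb', [0.03, -0.27, 0.63])
20 60 1 (np.float64(17.8), [44.0, 44.0, 21.0, 101.0, -63.0, 100.0, -115.0], 'wr', [0.28, -0.56, 0.19], 'elb', [0.22, -0.24, 0.58])
20 60 -1 (np.float64(28.6), [99.0, 57.0, -51.0, 99.0, -22.0, 74.0, 35.0], 'wr', [0.28, -0.56, 0.19], 'elb', [-0.08, -0.38, 0.5])
20 75 1 (np.float64(16.4), [53.0, 48.0, 4.0, 90.0, -48.0, 101.0, -119.0], 'wr', [0.36, -0.59, 0.19], 'elb', [0.19, -0.29, 0.56])
20 75 -1 (np.float64(29.8), [87.0, 58.0, -43.0, 88.0, -20.0, 88.0, 39.0], 'wr', [0.36, -0.59, 0.19], 'elb', [0.0, -0.4, 0.5])
20 90 1 (np.float64(8.3), [49.0, 53.0, 4.0, 80.0, -40.0, 109.0, -117.0], 'wr', [0.45, -0.6, 0.19], 'elb', [0.23, -0.29, 0.53])
20 90 -1 (np.float64(18.0), [78.0, 62.0, -42.0, 78.0, -14.0, 100.0, 40.0], 'wr', [0.45, -0.6, 0.19], 'elb', [0.07, -0.41, 0.47])
20 110 1 (np.float64(3.0), [59.0, 62.0, -25.0, 67.0, -14.0, 115.0, -12
[... 1748 characters left out ...]
lb', [0.27, -0.25, 0.54])
30 110 -1 (np.float64(11.0), [66.0, 59.0, -39.0, 72.0, -4.0, 107.0, 48.0], 'wr', [0.55, -0.56, 0.24], 'elb', [0.14, -0.37, 0.49])
30 -60 1 None
30 -60 -1 None
30 -90 1 (np.float64(14.8), [-4.0, 23.0, -5.0, 125.0, 68.0, 70.0, -57.0], 'wr', [0.45, 0.04, 0.24], 'elb', [0.18, -0.01, 0.68])
30 -90 -1 (np.float64(15.1), [4.0, 24.0, -14.0, 125.0, 70.0, 73.0, 122.0], 'wr', [0.45, 0.04, 0.24], 'elb', [0.19, -0.04, 0.68])
30 -110 1 (np.float64(29.0), [-4.0, 31.0, -1.0, 111.0, 53.0, 80.0, -56.0], 'wr', [0.55, 0.02, 0.24], 'elb', [0.24, -0.0, 0.65])
30 -110 -1 (np.float64(29.6), [11.0, 33.0, -19.0, 111.0, 60.0, 87.0, 120.0], 'wr', [0.55, 0.02, 0.24], 'elb', [0.25, -0.07, 0.64])
```

The regrasp is reachable approaching along azimuth 70°, 25° below horizontal, with the lens facing azimuth -110° on the mat. That means placing at yaw -20°.

```bash
python3 -c "
from h import *
rel([.449,-.268,.17],[180,0,-20]); rel([.51,-.16,.19],[180,0,40])"
```

```text
t [-0.1978, -0.1682, 0.0483] rv [-3.69, 6.43, 121.28] rows mm 5.283071390716453 rot 14.144729805350538
t [-0.104, -0.0897, 0.0199] rv [-5.54, 3.22, 61.35] rows mm 2.7750994118265835 rot 7.181034258139304
```

>>> arm_command(
  targets=[
    [[-0.005, -0.005, 0.001, -2, 0, 3, 1], [-0.017, -0.014, 0.003, -6, 0, 10, 1], [-0.032, -0.027, 0.006, -6, 1, 18, 1], [-0.046, -0.039, 0.009, -6, 1, 26, 1], [-0.06, -0.051, 0.012, -6, 2, 34, 1], [-0.074, -0.063, 0.015, -6, 2, 42, 1], [-0.088, -0.075, 0.018, -5.5, 3, 50, 1], [-0.103, -0.087, 0.021, -5.5, 3, 58, 1], [-0.117, -0.1, 0.024, -5.5, 3.5, 66, 1], [-0.131, -0.112, 0.028, -5.5, 3.5, 74, 1]],
  ],
)

```text
time_s: 9.1
tool_pos: [0.4925, -0.1923, 0.1837]
tool_rot: [179.5, 0.1, 27.0]
force: [0.1, -0.1, -3.7]
grip_width: 0.012
```

```bash
python3 -c "
from h import *
st();rel([.449,-.268,.17],[180,0,-20])"
```

```text
{'time_s': 9.1, 'qpos': [-30.7074, 3.3438, 51.2235, 102.1525, -2.295, 75.4694, -41.9812], 'tool_pos': [0.4925, -0.1923, 0.1837], 'tool_rot': [179.5238, 0.0849, 26.9863], 'force': [0.1026, -0.1055, -3.7328], 'wrist_torque': [-0.0731, 0.0728, -0.0297], 'grip_width': 0.012}
t [-0.0731, 0.0476, 0.0142] rv [0.48, -0.12, 46.99] rows mm 1.76735820338549 rot 5.470196004648382
```

>>> arm_command(
  targets=[
    [[-0.012, 0.008, 0.002, 0, 0, 8, 1], [-0.025, 0.016, 0.005, 0, 0, 16, 1], [-0.037, 0.024, 0.007, 0, 0, 24, 1], [-0.05, 0.032, 0.01, 0, 0, 32, 1], [-0.062, 0.04, 0.012, 0, 0, 39, 1], [-0.07, 0.046, 0.014, 0, 0, 44, 1], [-0.073, 0.048, 0.014, 0.4, 0, 47, 1], [-0.073, 0.048, 0.034, 0.4, 0, 47, 1], [-0.073, 0.048, 0.059, 0.4, 0, 47, 1], [-0.073, 0.048, 0.079, 0.4, 0, 47, 1]],
  ],
)

```text
time_s: 10.1
tool_pos: [0.4503, -0.2676, 0.1041]
tool_rot: [-180.0, -0.1, -19.6]
force: [-0.4, 0.4, -4.1]
grip_width: 0.0113
```

Run:
```python
from h import *
from cell import *
st();rel([.449,-.268,.0685],[180,0,-20])
c=read_camera("scene"); cv2.imwrite("pics/f1.png",cv2.resize(c["img"][100:300,60:330,::-1],(800,592),interpolation=cv2.INTER_CUBIC))
```

```text
{'time_s': 10.1, 'qpos': [-24.8062, 8.7989, 57.4538, 108.6093, -8.0996, 66.7433, -74.0974], 'tool_pos': [0.4503, -0.2676, 0.1041], 'tool_rot': [-179.9927, -0.0995, -19.6405], 'force': [-0.3818, 0.4107, -4.1295], 'wrist_torque': [0.0379, 0.2023, 0.0363], 'grip_width': 0.0113}
t [-0.0011, 0.0008, 0.0356] rv [-0.01, -0.1, 0.36] rows mm 0.7134195945415795 rot 0.043435785369807904
```

View pics/f1.png

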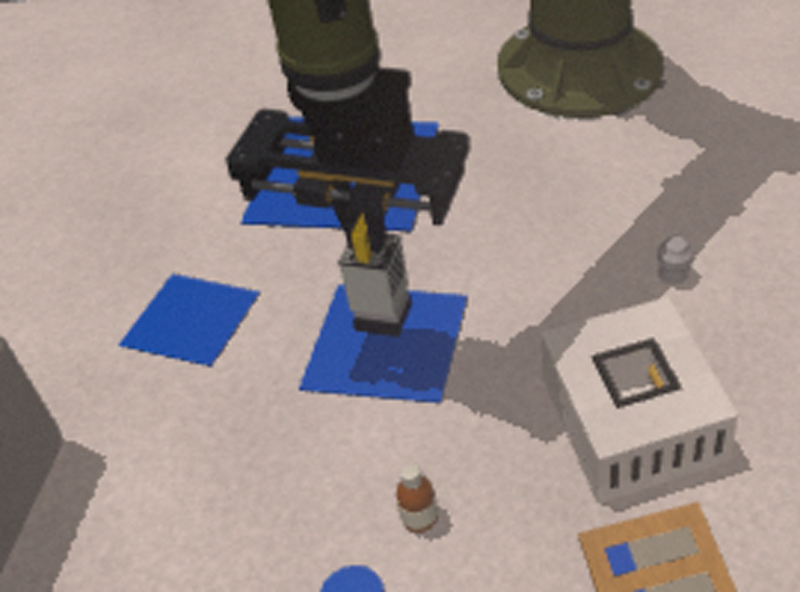

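The lamp hangs upright over the middle of the correct mat, around (380,330) in the crop. Lowering it gently now.

>>> arm_command(
  targets=[
    [[0, 0, 0.01, 0, 0, 0, 1], [0, 0, 0.02, 0, 0, 0, 1], [0, 0, 0.028, 0, 0, 0, 1], [0, 0, 0.033, 0, 0, 0, 1], [0, 0, 0.035, 0, 0, 0, 1], [0, 0, 0.036, 0, 0, 0, 1], [0, 0, 0.037, 0, 0, 0, 1]],
  ],
)

```text
time_s: 10.85
tool_pos: [0.4513, -0.2682, 0.0688]
tool_rot: [180.0, -0.2, -19.6]
force: [-0.0, 0.4, -3.6]
grip_width: 0.0115
```

Run:
```python
from h import *
st()
```

```text
{'time_s': 10.85, 'qpos': [-23.0042, 12.1145, 56.579, 110.6868, -11.378, 62.846, -71.4387], 'tool_pos': [0.4513, -0.2682, 0.0688], 'tool_rot': [179.9782, -0.1863, -19.6319], 'force': [-0.0326, 0.4375, -3.6193], 'wrist_torque': [-0.0079, 0.2067, -0.0198], 'grip_width': 0.0115}
```

>>> arm_command(
  targets=[
    [[0, 0, 0.001, 0, 0, 0, 1], [0, 0, 0.002, 0, 0, 0, 1], [0, 0, 0.002, 0, 0, 0, 1]],
  ],
)

```text
time_s: 11.15
tool_pos: [0.4515, -0.2682, 0.0673]
tool_rot: [180.0, -0.2, -19.6]
force: [-0.6, 0.9, 3.5]
grip_width: 0.0115
```

Run:
```python
from h import *
st()
```

```text
{'time_s': 11.15, 'qpos': [-22.898, 12.2817, 56.5179, 110.7537, -11.5662, 62.6866, -71.2891], 'tool_pos': [0.4515, -0.2682, 0.0673], 'tool_rot': [179.9973, -0.1949, -19.6263], 'force': [-0.5855, 0.9239, 3.5285], 'wrist_torque': [0.2188, 0.4058, -0.0633], 'grip_width': 0.0115}
```

The lamp is on the mat; the force flipped from -3.6 to +3.5 N. Releasing and retracting up.

>>> arm_command(
  targets=[
    [[0, 0, 0, 0, 0, 0, 0.3], [0, 0, 0, 0, 0, 0, 0.3], [0, 0, 0, 0, 0, 0, 0.3], [0, 0, 0, 0, 0, 0, 0.3], [0, 0, -0.01, 0, 0, 0, 0.3], [0, 0, -0.03, 0, 0, 0, 0.3], [0, 0, -0.06, 0, 0, 0, -1], [0, 0, -0.1, 0, 0, 0, -1], [0, 0, -0.14, 0, 0, 0, -1], [0, 0, -0.18, 0, 0, 0, -1]],
  ],
)

```text
time_s: 12.15
tool_pos: [0.4502, -0.2682, 0.2489]
tool_rot: [-180.0, -0.2, -19.7]
force: [0.9, 0.4, 0.7]
grip_width: 0.0548
```

Run:
```python
from h import *
from cell import *
st()
for n in ["scene","top","wrist"]:
    c=read_camera(n); np.savez(f"pics/g_{n}.npz",**{k:np.array(v) for k,v in c.items()})
    cv2.imwrite(f"pics/g_{n}.png",cv2.resize(c["img"][:,:,::-1],(800,600),interpolation=cv2.INTER_CUBIC))
    W=cloud(c); hsv=cv2.cvtColor(c["img"],cv2.COLOR_RGB2HSV)
    y=(hsv[...,0]>18)&(hsv[...,0]<35)&(hsv[...,1]>120)&(hsv[...,2]>80)&(np.hypot(W[...,0]-.45,W[...,1]+.268)<.04)&(W[...,2]<.15)
    P=W[y]
    if len(P)>10:
        zt=np.nanpercentile(P[:,2],90); Q=P[P[:,2]>zt-.008]; print(n,len(Q),cv2.minAreaRect((Q[:,:2]*1000).astype(np.float32)),zt)
    m=(np.hypot(W[...,0]-.45,W[...,1]+.268)<.06)&(W[...,2]<.15)&(W[...,2]>.085); P=W[m]
    if len(P)>20: print("body top",len(P),cv2.minAreaRect((P[:,:2]*1000).astype(np.float32)))
```

```text
{'time_s': 12.15, 'qpos': [-29.1396, -0.0938, 57.7912, 96.8984, 0.0389, 82.9504, -81.034], 'tool_pos': [0.4502, -0.2682, 0.2489], 'tool_rot': [-179.9911, -0.2051, -19.6811], 'force': [0.8667, 0.4214, 0.6882], 'wrist_torque': [-0.0379, 0.0812, 0.011], 'grip_width': 0.0548}
scene 59 ((452.9482421875, -266.63006591796875), (12.13753890991211, 37.11024475097656), 72.54757690429688) 0.13545317362662368
body top 308 ((452.6221618652344, -267.00213623046875), (45.95646286010742, 46.78358459472656), 68.48033142089844)
top 41 ((447.8738708496094, -265.06317138671875), (10.427413940429688, 31.099266052246094), 71.33489990234375) 0.13687037323403478
body top 233 ((451.40765380859375, -266.0018310546875), (45.29347229003906, 42.87729263305664), 69.6994400024414)
wrist 312 ((451.7438049316406, -268.0528259277344), (10.828346252441406, 38.64894485473633), 70.46709442138672) 0.13400283667414145
body top 1216 ((451.33148193359375, -267.8023986816406), (44.08974838256836, 44.009124755859375), 70.08577728271484)
```

View pics/g_scene.png

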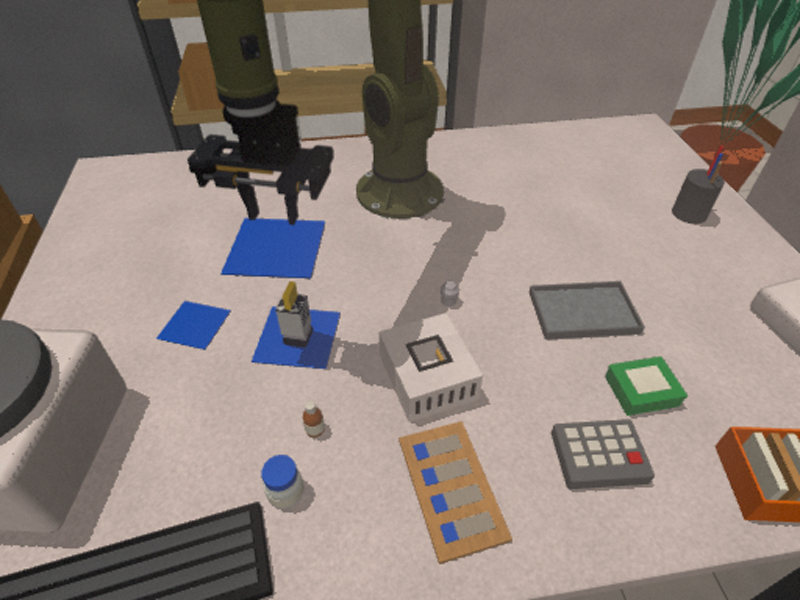

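View pics/g_wrist.png

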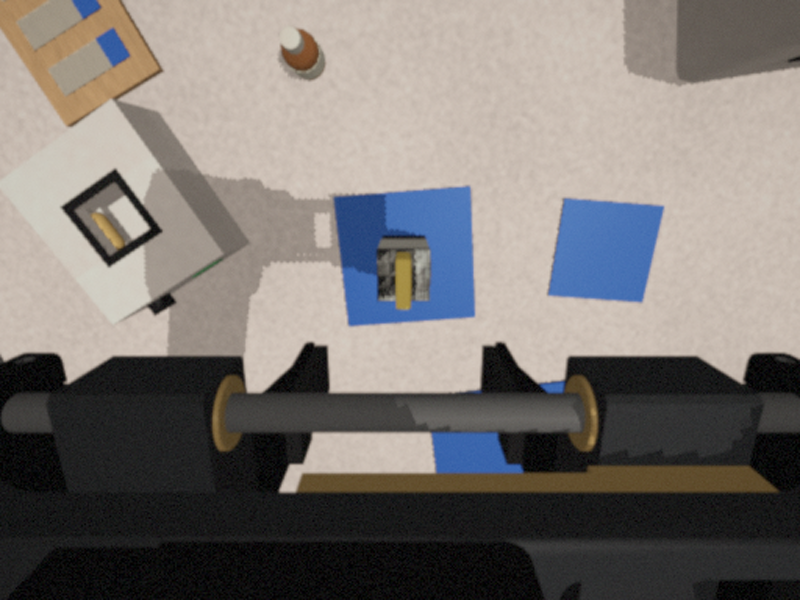

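The lamp stands upright on the mat, free of the gripper, at (0.4515,-0.268), with the lens axis at -110° as intended. Next I'll plan the side regrasp.

```bash
cat > t2.py <<'E'
from ik import *
from h import rel
from cell import get_obs
o=get_obs(); q=np.array(o["qpos"]); p0=np.array(o["tool_pos"]); R0=R.from_euler('xyz',o["tool_rot"],degrees=True)
def path(q,p0,R0,p1,R1,n):
    rv=(R0.inv()*R1).as_rotvec()
    mg=999
    for i in range(1,n+1):
        Rm=R0*R.from_rotvec(rv*i/n); q2,e,a=ik(p0+(p1-p0)*i/n,Rm.as_matrix(),q)
        dq=np.abs(q2-q).max(); q=q2; mg=min(mg,np.min(np.minimum(q-LO,HI-q)))
        if e>1 or a>1: print("fail",i,e,a); break
    print("q",q.round(0).tolist(),"margin",round(mg,1))
    return q
L=np.array([.4515,-.268,.064])
for psi,delta in ((70,25),):
    Rm=side(psi,delta,-1); z=Rm[:,2]; R1=R.from_matrix(Rm)
    print(R1.as_euler('xyz',degrees=True).round(2))
    pre=L-.1*z+OFF*z; up=pre+[0,0,.1]; gr=L+(.014+OFF)*z
    print("up",up.round(4),"pre",pre.round(4),"gr",gr.round(4))
    qa=path(q,p0,R0,up,R1,16); qa=path(qa,up,R1,pre,R1,4); qa=path(qa,pre,R1,gr,R1,5)
    # lift and lay
    lf=gr+[0,0,.15]; qa=path(qa,gr,R1,lf,R1,5)
    # tray: tool x azimuth 85.5, leaning
    az=np.radians(85.5); lz=np.array([np.cos(az),np.sin(az),0]); up_=np.array([0,0,1.]); d=np.radians(delta)
    zt=-up_*np.cos(d)-lz*np.sin(d); yt=np.cross(up_,0*lz+0) if 0 else np.cross(lz,up_)*-1
    # lamp x=up, z=lz, y = z cross x
    ly=np.cross(lz,up_); xt=np.cross(ly,zt); Rt=np.column_stack([xt,ly,zt])
    print("Rt",R.from_matrix(Rt).as_euler('xyz',degrees=True).round(1))
    T=np.array([.474,.298,.03]); fin=T+(.014+OFF)*zt; hov=fin+[0,0,.15]
    mid=(np.array([.5,0.0,.33]))
    qa=path(qa,lf,R1,mid,R.from_matrix(Rt),12); qa=path(qa,mid,R.from_matrix(Rt),hov,R.from_matrix(Rt),8); qa=path(qa,hov,R.from_matrix(Rt),fin,R.from_matrix(Rt),5)
    rel(up,R1.as_euler('xyz',degrees=True))
E
python3 t2.py
```

```text
[180. -65.  70.]
up [ 0.4317 -0.3225  0.191 ] pre [ 0.4317 -0.3225  0.091 ] gr [ 0.467  -0.2254  0.0429]
q [51.0, 39.0, 19.0, 82.0, -51.0, 115.0, 54.0] margin 3.0
q [51.0, 46.0, 18.0, 84.0, -51.0, 109.0, 60.0] margin 4.5
q [45.0, 44.0, 16.0, 95.0, -54.0, 99.0, 62.0] margin 10.7
q [44.0, 32.0, 17.0, 94.0, -53.0, 107.0, 52.0] margin 10.6
Rt [-180.    25.    85.5]
q [-2.0, 4.0, -20.0, 88.0, 24.0, 99.0, -25.0] margin 12.8
q [-23.0, 25.0, -29.0, 87.0, 25.0, 93.0, -60.0] margin 19.3
q [-25.0, 34.0, -27.0, 93.0, 29.0, 79.0, -66.0] margin 27.8
t [-0.0018, 0.0573, 0.0587] rv [50.62, 50.25, -78.78] rows mm 1.6404081642574553 rot 12.371373076954713
```

```bash
cat > t3.py <<'E'
exec(open('t2.py').read().split("L=np.array")[0])
L=np.array([.4515,-.268,.064])
for delta in (25,30):
  Rm=side(70,delta,-1); z=Rm[:,2]; R1=R.from_matrix(Rm); pre=L-.08*z+OFF*z; gr=L+(.014+OFF)*z
  RA=R.from_matrix(side(70,50,-1)); tipA=L+np.array([-.034,-.094,0])*1.1+[0,0,.12]; A=tipA+OFF*RA.as_matrix()[:,2]
  qa=path(q,p0,R0,A,RA,14);qa=path(qa,A,RA,pre,R1,5);qa=path(qa,pre,R1,gr,R1,5)
  print(A.round(4),pre.round(4),gr.round(4)); rel(A,RA.as_euler('xyz',degrees=True)); print(RA.as_euler('xyz',degrees=True))
E
python3 t3.py
```

```text
q [24.0, 34.0, 48.0, 88.0, -48.0, 104.0, 58.0] margin 3.0
q [38.0, 50.0, 36.0, 86.0, -60.0, 115.0, 67.0] margin 3.0
q [31.0, 48.0, 34.0, 96.0, -62.0, 107.0, 68.0] margin 4.5
[ 0.422  -0.3497  0.1564] [ 0.4379 -0.3055  0.0826] [ 0.467  -0.2254  0.0429]
t [-0.002, 0.0861, 0.0933] rv [31.5, 30.96, -85.5] rows mm 2.5394286702513327 rot 11.203377741072304
[180. -40.  70.]
q [24.0, 34.0, 48.0, 88.0, -48.0, 104.0, 58.0] margin 3.0
q [34.0, 47.0, 39.0, 88.0, -58.0, 111.0, 66.0] margin 6.2
q [28.0, 46.0, 37.0, 97.0, -61.0, 104.0, 67.0] margin 7.7
[ 0.422  -0.3497  0.1564] [ 0.4385 -0.3038  0.086 ] [ 0.4663 -0.2273  0.039 ]
t [-0.002, 0.0861, 0.0933] rv [31.5, 30.96, -85.5] rows mm 2.5394286702513327 rot 11.203377741072304
[180. -40.  70.]
```

>>> arm_command(
  targets=[
    [[0, 0.006, 0.002, 2, 2, -5, -1], [0, 0.012, 0.005, 4, 4, -11, -1], [0, 0.018, 0.01, 6.5, 6.5, -18, -1], [0, 0.024, 0.016, 9, 9, -25, -1], [0, 0.03, 0.022, 11.5, 11.5, -32, -1], [0, 0.036, 0.03, 14, 14, -39, -1], [0, 0.043, 0.038, 17, 16.5, -46, -1], [0, 0.05, 0.046, 19.5, 19, -53, -1], [0, 0.057, 0.055, 22, 21.5, -60, -1], [0, 0.064, 0.065, 24.5, 24, -67, -1]],
  ],
)

```text
time_s: 13.3
tool_pos: [0.4287, -0.3281, 0.1803]
tool_rot: [-172.4, -30.1, 43.7]
force: [0.0, 0.9, 0.8]
grip_width: 0.0869
```

```bash
python3 -c "
from h import *
st()"; python3 t3.py
```

```text
{'time_s': 13.3, 'qpos': [7.0408, 22.6873, 60.4245, 97.0511, -43.6669, 93.3924, 30.6217], 'tool_pos': [0.4287, -0.3281, 0.1803], 'tool_rot': [-172.426, -30.0959, 43.719], 'force': [0.0424, 0.9472, 0.7582], 'wrist_torque': [-0.6249, 0.3483, -0.0414], 'grip_width': 0.0869}
q [23.0, 35.0, 50.0, 88.0, -48.0, 105.0, 58.0] margin 11.5
q [38.0, 50.0, 36.0, 86.0, -60.0, 115.0, 67.0] margin 3.0
q [31.0, 48.0, 34.0, 96.0, -62.0, 107.0, 68.0] margin 4.5
[ 0.422  -0.3497  0.1564] [ 0.4379 -0.3055  0.0826] [ 0.467  -0.2254  0.0429]
t [-0.029, 0.0123, 0.0092] rv [7.64, 8.27, -22.09] rows mm 0.6559645882733431 rot 2.8862981034872326
[180. -40.  70.]
q [23.0, 35.0, 50.0, 88.0, -48.0, 105.0, 58.0] margin 11.5
q [34.0, 48.0, 40.0, 88.0, -59.0, 112.0, 66.0] margin 5.5
q [27.0, 46.0, 38.0, 97.0, -62.0, 104.0, 68.0] margin 7.1
[ 0.422  -0.3497  0.1564] [ 0.4385 -0.3038  0.086 ] [ 0.4663 -0.2273  0.039 ]
t [-0.029, 0.0123, 0.0092] rv [7.64, 8.27, -22.09] rows mm 0.6559645882733431 rot 2.8862981034872326
[180. -40.  70.]
```

>>> arm_command(
  targets=[
    [[-0.01, 0.004, 0.003, 2.6, 2.8, -7, -1], [-0.02, 0.008, 0.006, 5.1, 5.5, -15, -1], [-0.029, 0.012, 0.009, 7.6, 8.3, -22, -1], [-0.029, 0.012, 0.009, 7.6, 8.3, -22, -1]],
  ],
)

```text
time_s: 13.7
tool_pos: [0.4202, -0.3507, 0.1536]
tool_rot: [-179.4, -39.9, 69.1]
force: [0.6, -0.1, -0.9]
grip_width: 0.087
```

```bash
python3 - <<'E'
from h import *
from cell import *
st()
c=read_camera("wrist"); np.savez("pics/i_w.npz",**{k:np.array(v) for k,v in c.items()})
cv2.imwrite("pics/i_w.png",cv2.resize(c["img"][:,:,::-1],(800,600)))
W=cloud(c)
m=(np.hypot(W[...,0]-.4515,W[...,1]+.268)<.05)&(W[...,2]>.01)&(W[...,2]<.15)
P=W[m]; print(len(P), np.percentile(P[:,2],[1,50,99]))
o=get_obs(); Rt=R.from_euler('xyz',o["tool_rot"],degrees=True)
for u in (178,184,332,338):
    for v in range(190,240):
        Q=Rt.inv().apply(W[v,u]-np.array(o["tool_pos"]))
        if np.isfinite(Q[0]) and abs(Q[0])<.03 and -.15<Q[2]<.01: print(u,v,(Q*1000).round(1)); break
rel([.4385,-.3038,.086],R.from_matrix(__import__('ik').side(70,30,-1)).as_euler('xyz',degrees=True))
E
python3 fk2.py | tail -3
```

```text
{'time_s': 13.7, 'qpos': [23.4815, 34.7428, 49.9673, 87.9137, -48.2706, 104.7254, 58.1032], 'tool_pos': [0.4202, -0.3507, 0.1536], 'tool_rot': [-179.3953, -39.9408, 69.1171], 'force': [0.5832, -0.0552, -0.8927], 'wrist_torque': [-0.8285, 0.3111, -0.0058], 'grip_width': 0.087}
2863 [0.0131437  0.09851699 0.13427857]
178 218 [  8.8 -51.3 -36.9]
184 220 [  7.3 -47.7 -36.7]
332 220 [  7.7  45.7 -37.4]
338 218 [  9.1  49.4 -37.5]
t [-0.0065, 0.0008, 0.0851] rv [0.19, 20.1, -0.7] rows mm 1.7066743171331566 rot 2.341970567954664
 [-0. -0. -0.]
 [-0. -0. -0.]
 [-0. -0. -0.]]
```

View pics/i_w.png

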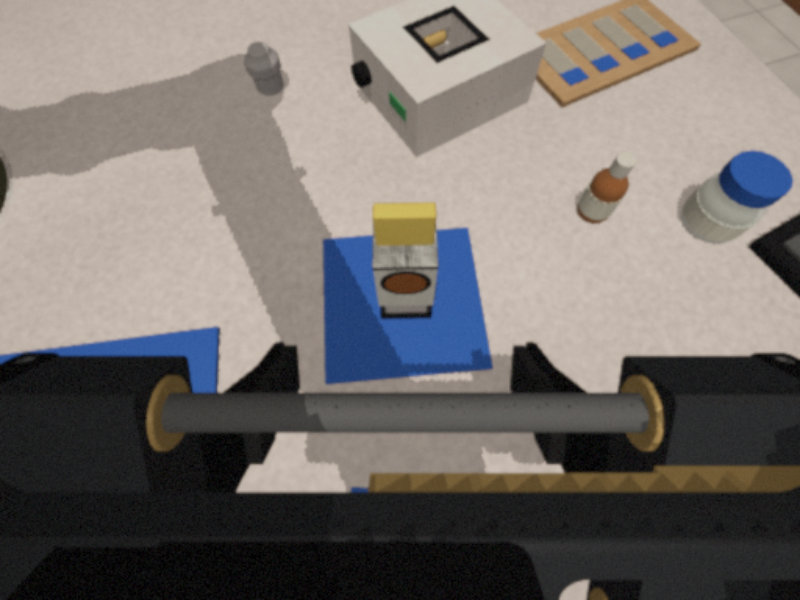

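The lamp sits centred between the open fingers, with the lens towards the gripper at (405,283). The tip offset also measures -37 mm in the tool frame with the tool tilted. Moving to pre-grasp.

>>> arm_command(
  targets=[
    [[-0.002, 0, 0.02, 0, 5, 0, -1], [-0.003, 0, 0.04, 0, 10, 0, -1], [-0.005, 0, 0.06, 0, 15, -0.5, -1], [-0.0065, 0.001, 0.085, 0.2, 20, -0.7, -1], [-0.0065, 0.001, 0.085, 0.2, 20, -0.7, -1]],
  ],
)

```text
time_s: 14.25
tool_pos: [0.4394, -0.3004, 0.0847]
tool_rot: [-179.6, -60.1, 69.9]
force: [0.4, 0.5, 0.1]
grip_width: 0.0873
```

Run:
```python
from h import *
from cell import *
import ik
st()
Rm=ik.side(70,30,-1); z=Rm[:,2]; rel(np.array([.4515,-.268,.064])+(.014+.037)*z,R.from_matrix(Rm).as_euler('xyz',degrees=True))
c=read_camera("scene"); cv2.imwrite("pics/j.png",cv2.resize(c["img"][100:300,60:330,::-1],(800,592),interpolation=cv2.INTER_CUBIC))
```

```text
{'time_s': 14.25, 'qpos': [33.3224, 47.5858, 39.8608, 88.593, -58.9557, 112.0297, 66.274], 'tool_pos': [0.4394, -0.3004, 0.0847], 'tool_rot': [-179.5989, -60.0975, 69.85], 'force': [0.4252, 0.5329, 0.1203], 'wrist_torque': [-1.0465, 0.4435, -0.0077], 'grip_width': 0.0873}
t [-0.0008, 0.0008, 0.0913] rv [-0.27, -0.1, -0.07] rows mm 1.826220930185349 rot 0.03465995725449342
```

View pics/j.png

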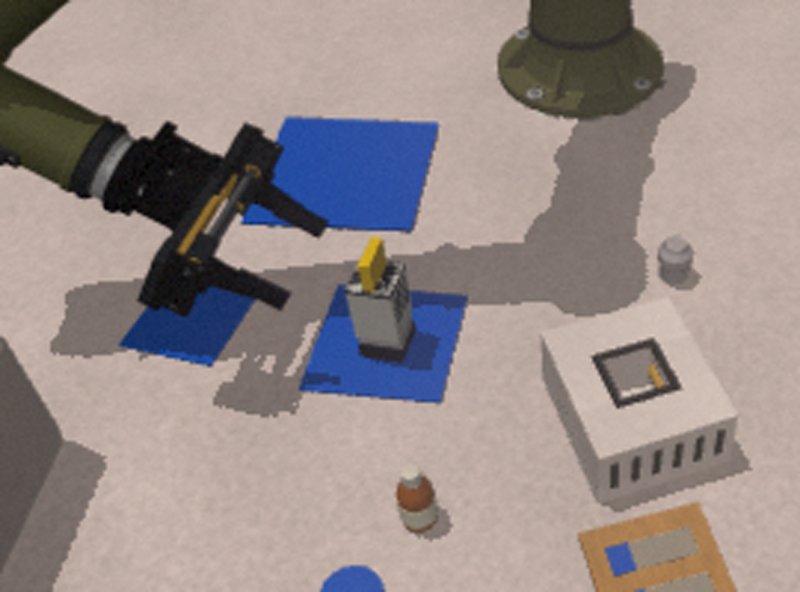

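>>> arm_command(
  targets=[
    [[0, 0, 0.02, 0, 0, 0, -1], [0, 0, 0.04, 0, 0, 0, -1], [0, 0, 0.06, 0, 0, 0, -1], [0, 0.001, 0.078, 0, 0, 0, -1], [0, 0.001, 0.091, 0, 0, 0, -1], [0, 0.001, 0.091, 0, 0, 0, -1]],
  ],
)

```text
time_s: 14.9
tool_pos: [0.4688, -0.2281, 0.0437]
tool_rot: [179.3, -59.9, 71.0]
force: [-0.0, -0.5, -0.5]
grip_width: 0.0868
```

>>> arm_command(
  targets=[
    [[0, 0, 0, 0, 0, 0, 1], [0, 0, 0, 0, 0, 0, 1], [0, 0, 0, 0, 0, 0, 1], [0, 0, 0, 0, 0, 0, 1], [0, 0, 0, 0, 0, 0, 1], [0, 0, 0, 0, 0, 0, 1], [0, 0, 0, 0, 0, 0, 1], [0, 0, 0, 0, 0, 0, 1], [0, 0, 0, 0, 0, 0, 1], [0, 0, 0, 0, 0, 0, 1]],
  ],
  newtons=45,
)

```text
time_s: 15.9
tool_pos: [0.4673, -0.2298, 0.0432]
tool_rot: [179.5, -59.9, 70.7]
force: [-5.0, -0.0, 3.7]
grip_width: 0.0439
```

Run:
```python
from h import *
from cell import *
st()
c=read_camera("scene"); cv2.imwrite("pics/k.png",cv2.resize(c["img"][130:270,100:290,::-1],(800,589),interpolation=cv2.INTER_CUBIC))
```

```text
{'time_s': 15.9, 'qpos': [27.298, 46.151, 38.2138, 96.7937, -61.5222, 104.73, 67.6766], 'tool_pos': [0.4673, -0.2298, 0.0432], 'tool_rot': [179.4503, -59.8886, 70.733], 'force': [-4.9591, -0.0211, 3.6562], 'wrist_torque': [-0.2751, 0.8539, 0.8959], 'grip_width': 0.0439}
```

View pics/k.png

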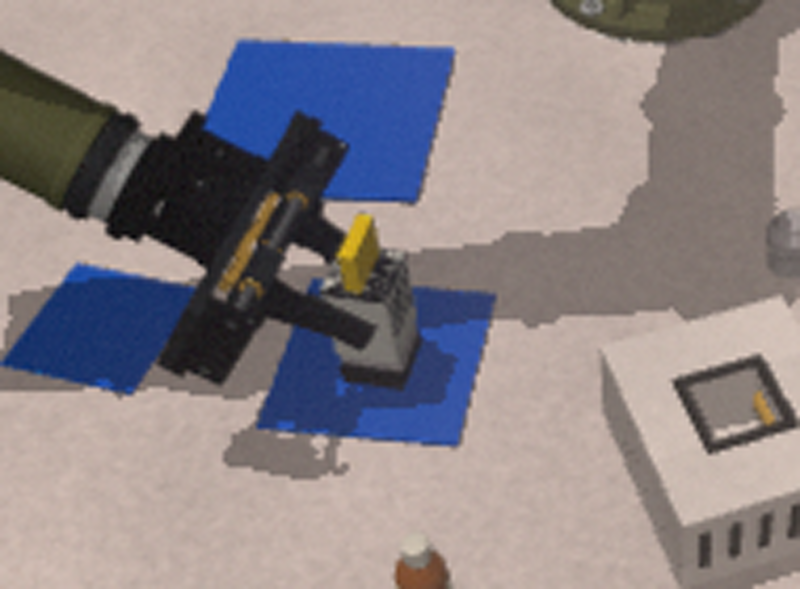

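The lamp is held at 43.9 mm width. Now planning the lift, lay-over and tray poses from the actual lamp-in-tool transform.

```bash
cat > t4.py <<'E'
from ik import *
import json,os
from cell import get_obs
exec("def path"+open('t2.py').read().split("def path")[1].split("L=np.array")[0])
o=get_obs(); p=np.array(o["tool_pos"]); Rc=R.from_euler('xyz',o["tool_rot"],degrees=True)
if not os.path.exists('lt.json'):
    psi=o["tool_rot"][2]; Rl=R.from_euler('z',psi-180,degrees=True); pl=np.array([.4515,-.268,.004])
    json.dump(dict(R=(Rc.inv()*Rl).as_quat().tolist(),p=Rc.inv().apply(pl-p).tolist()),open('lt.json','w'))
l=json.load(open('lt.json')); Rlt=R.from_quat(l["R"]); plt=np.array(l["p"])
az=np.radians(85.5); lz=np.array([np.cos(az),np.sin(az),0]); lx=np.array([0,0,1.]); Rl=R.from_matrix(np.column_stack([lx,np.cross(lz,lx),lz]))
Rt=Rl*Rlt.inv()
def tcp(center): foot=np.array(center)-.065*lz; return foot-Rt.apply(plt)
if __name__=="__main__":
    from h import rel
    q=np.array(o["qpos"])
    print("lamp in tool",plt.round(4),"Rt",Rt.as_euler('xyz',degrees=True).round(2))
    R1=Rc; lf=p+[0,0,.13]; C=np.array([.474,.298])
    mid=tcp([.50,0.0,.25]); hov=tcp([*C,.15]); fin=tcp([*C,.03])
    print(lf.round(3),mid.round(4),hov.round(4),fin.round(4))
    qa=path(q,p,R1,lf,R1,5); qa=path(qa,lf,R1,mid,Rt,14); qa=path(qa,mid,Rt,hov,Rt,8); qa=path(qa,hov,Rt,fin,Rt,5)
    rel(lf,o["tool_rot"])
E
python3 t4.py
```

```text
lamp in tool [-0.0546 -0.0023 -0.0161] Rt [179.44  30.11  85.5 ]
[ 0.467 -0.23   0.173] [ 0.5004 -0.026   0.2087] [0.4744 0.272  0.1087] [ 0.4744  0.272  -0.0113]
q [25.0, 35.0, 42.0, 95.0, -59.0, 111.0, 58.0] margin 6.5
q [-31.0, 6.0, 10.0, 101.0, 26.0, 86.0, -30.0] margin 12.0
q [-47.0, 27.0, 1.0, 87.0, 19.0, 90.0, -55.0] margin 25.3
q [-47.0, 34.0, 1.0, 91.0, 19.0, 79.0, -58.0] margin 29.8
t [0.1125, 0.0006, -0.0652] rv [0.0, 0.0, 0.0] rows mm 2.6 rot 0.0
```

>>> arm_command(
  targets=[
    [[0.005, 0, -0.003, 0, 0, 0, 1], [0.015, 0, -0.009, 0, 0, 0, 1], [0.035, 0, -0.02, 0, 0, 0, 1], [0.06, 0, -0.035, 0, 0, 0, 1], [0.085, 0, -0.049, 0, 0, 0, 1], [0.105, 0, -0.061, 0, 0, 0, 1], [0.113, 0.001, -0.065, 0, 0, 0, 1]],
  ],
)

```text
time_s: 16.65
tool_pos: [0.4692, -0.2306, 0.1758]
tool_rot: [178.8, -59.7, 71.2]
force: [0.2, -0.2, -4.0]
grip_width: 0.0438
```

Run:
```python
from h import *
from cell import *
import t4
st(); e=t4.Rt.as_euler('xyz',degrees=True)
rel(t4.tcp([.50,0,.25]),e)
c=read_camera("scene"); cv2.imwrite("pics/l.png",cv2.resize(c["img"][100:270,80:310,::-1],(800,591),interpolation=cv2.INTER_CUBIC))
```

```text
{'time_s': 16.65, 'qpos': [24.6704, 35.1749, 41.7797, 94.8003, -58.8325, 111.0692, 57.9296], 'tool_pos': [0.4692, -0.2306, 0.1758], 'tool_rot': [178.7934, -59.7282, 71.2459], 'force': [0.1823, -0.1898, -4.0127], 'wrist_torque': [-1.7109, 0.6513, -0.0392], 'grip_width': 0.0438}
t [0.1311, -0.0396, 0.1586] rv [4.55, -89.09, -16.67] rows mm 4.191593627354948 rot 10.564677791911555
```

View pics/l.png

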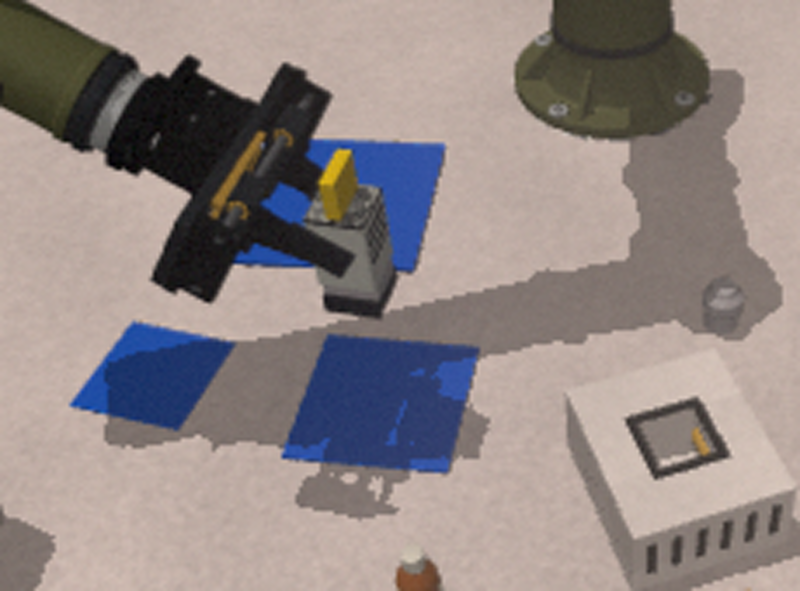

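>>> arm_command(
  targets=[
    [[0.005, -0.002, 0.006, 0.2, -3.5, -0.7, 1], [0.013, -0.004, 0.016, 0.5, -9, -1.7, 1], [0.022, -0.007, 0.027, 0.8, -15, -2.8, 1], [0.031, -0.01, 0.038, 1.1, -21.5, -4, 1], [0.041, -0.012, 0.049, 1.4, -27.5, -5.2, 1], [0.05, -0.015, 0.06, 1.7, -34, -6.3, 1], [0.059, -0.018, 0.071, 2, -40, -7.5, 1], [0.069, -0.021, 0.084, 2.4, -47, -8.8, 1], [0.08, -0.024, 0.097, 2.8, -54.5, -10.2, 1], [0.09, -0.027, 0.109, 3.1, -61.5, -11.5, 1]],
  ],
)

```text
time_s: 17.7
tool_pos: [0.4896, -0.0871, 0.1967]
tool_rot: [176.9, 2.3, 81.3]
force: [0.2, 0.8, -4.8]
grip_width: 0.044
```

Run:
```python
from h import *
import t4
st(); e=t4.Rt.as_euler('xyz',degrees=True)
rel(t4.tcp([.50,0.0,.25]),e)
```

```text
{'time_s': 17.7, 'qpos': [-25.671, -4.8712, 29.1847, 106.9046, 5.1532, 74.5262, -6.4523], 'tool_pos': [0.4896, -0.0871, 0.1967], 'tool_rot': [176.8979, 2.3213, 81.2529], 'force': [0.2116, 0.772, -4.8364], 'wrist_torque': [0.1373, 0.198, -0.0138], 'grip_width': 0.044}
t [0.0615, 0.0022, -0.0144] rv [1.29, -27.63, -5.0] rows mm 1.2639755265804304 rot 3.272019361902224
```

>>> arm_command(
  targets=[
    [[0.015, 0.001, -0.004, 0.3, -7, -1.2, 1], [0.03, 0.001, -0.007, 0.6, -14, -2.5, 1], [0.046, 0.002, -0.011, 1, -21, -3.8, 1], [0.062, 0.002, -0.014, 1.3, -27.6, -5, 1], [0.062, 0.002, -0.014, 1.3, -27.6, -5, 1]],
  ],
)

```text
time_s: 18.2
tool_pos: [0.4998, -0.0185, 0.2035]
tool_rot: [-180.0, 29.9, 86.5]
force: [-0.4, 0.8, -4.3]
grip_width: 0.044
```

Run:
```python
from h import *
import t4
st(); e=t4.Rt.as_euler('xyz',degrees=True)
rel(t4.tcp([.474,.298,.11]),e)
```

```text
{'time_s': 18.2, 'qpos': [-37.0007, 6.6411, 15.6025, 101.5776, 25.1913, 85.9612, -29.7633], 'tool_pos': [0.4998, -0.0185, 0.2035], 'tool_rot': [-179.9693, 29.9242, 86.4637], 'force': [-0.3818, 0.8224, -4.2805], 'wrist_torque': [1.1247, 0.0467, 0.0096], 'grip_width': 0.044}
t [0.3171, -0.0433, -0.027] rv [-0.11, -0.19, 0.83] rows mm 6.424481783792877 rot 0.10031579592043603
```

>>> arm_command(
  targets=[
    [[0.012, -0.002, -0.001, 0, 0, 0, 1], [0.042, -0.006, -0.003, 0, 0, 0, 1], [0.082, -0.011, -0.007, 0, 0, 0.2, 1], [0.124, -0.017, -0.01, 0, 0, 0.3, 1], [0.166, -0.023, -0.014, 0, 0, 0.4, 1], [0.208, -0.028, -0.018, 0, 0, 0.5, 1], [0.25, -0.034, -0.021, 0, -0.1, 0.6, 1], [0.285, -0.039, -0.024, -0.1, -0.2, 0.8, 1], [0.308, -0.042, -0.026, -0.1, -0.2, 0.8, 1], [0.317, -0.043, -0.027, -0.1, -0.2, 0.8, 1]],
  ],
)

```text
time_s: 19.2
tool_pos: [0.479, 0.2651, 0.0707]
tool_rot: [179.2, 30.1, 84.7]
force: [-0.4, -1.0, -4.5]
grip_width: 0.0442
```

Run:
```python
from h import *
from cell import *
import t4
st()
for n in ["scene","top"]:
    c=read_camera(n); im=c["img"][120:270,290:490] if n=="scene" else c["img"][120:260,60:250]
    cv2.imwrite(f"pics/m_{n}.png",cv2.resize(im[:,:,::-1],(800,600),interpolation=cv2.INTER_CUBIC))
    W=cloud(c); hsv=cv2.cvtColor(c["img"],cv2.COLOR_RGB2HSV)
    m=(W[...,1]>.15)&(W[...,1]<.42)&(abs(W[...,0]-.474)<.1)&(W[...,2]>.06)&(W[...,2]<.17)
    y=m&(hsv[...,0]>18)&(hsv[...,0]<35)&(hsv[...,1]>110)
    P=W[y]; print(n,len(P),P.mean(0).round(4) if len(P) else None, P.min(0).round(3),P.max(0).round(3)) 
    k=((W[...,2]<.03)&(W[...,2]>.004)&(hsv[...,2]<130)&(hsv[...,1]<60)&(abs(W[...,0]-.474)<.12)&(abs(W[...,1]-.298)<.15))
e=t4.Rt.as_euler('xyz',degrees=True)
rel(t4.tcp([.474,.298,.032]),e)
```

```text
{'time_s': 19.2, 'qpos': [-50.7593, 28.6528, 6.4827, 89.1465, 16.5273, 85.6636, -54.2006], 'tool_pos': [0.479, 0.2651, 0.0707], 'tool_rot': [179.1544, 30.0788, 84.6921], 'force': [-0.4342, -0.9525, -4.5357], 'wrist_torque': [0.9077, -0.0384, -0.0183], 'grip_width': 0.0442}
scene 25 [0.5062 0.3298 0.1146] [0.502 0.314 0.108] [0.518 0.347 0.139]
top 55 [0.4859 0.3313 0.121 ] [0.449 0.229 0.115] [0.507 0.344 0.155]
t [0.048, -0.0077, 0.0661] rv [-0.07, 0.04, -0.82] rows mm 1.6401257145737094 rot 0.09614680406848661
```

View pics/m_scene.png

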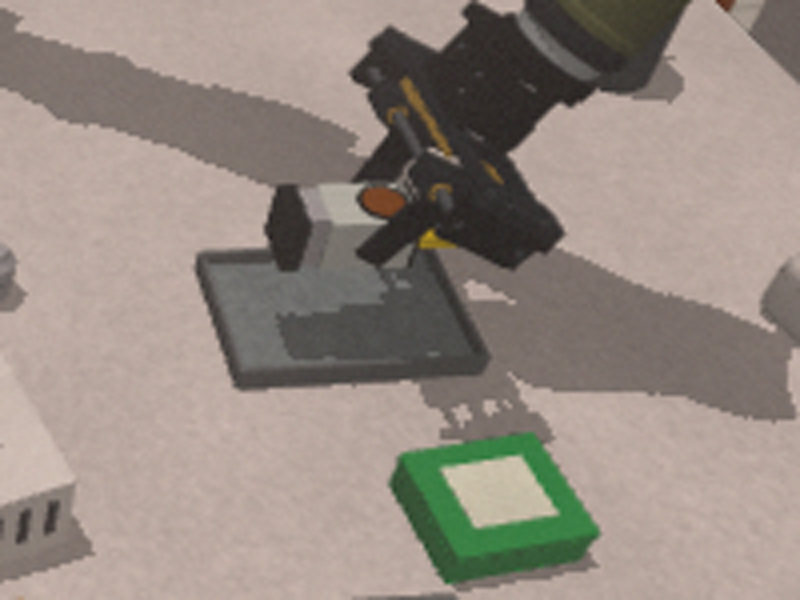

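View pics/m_top.png

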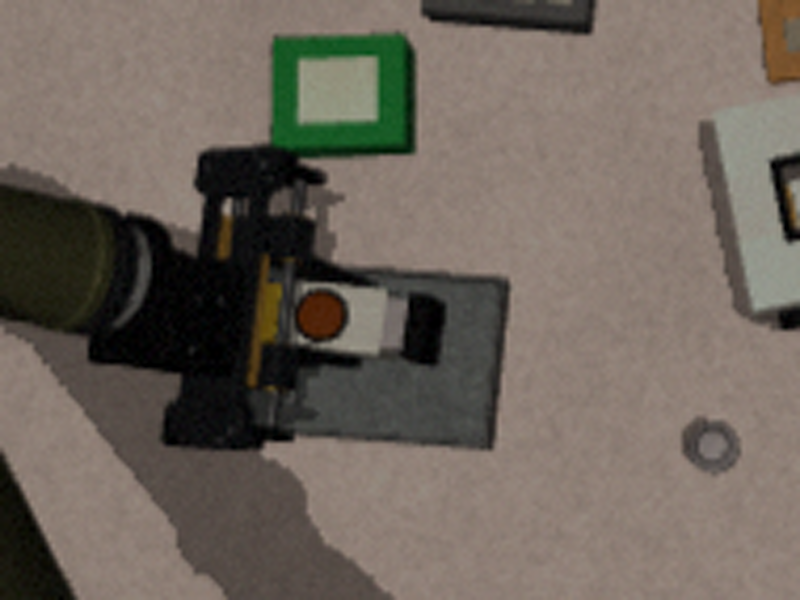

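The lamp is above the tray with the lens up and handle towards +y. It lies along the tray's y axis (foot end at (425,330) in the top crop). Lowering.

>>> arm_command(
  targets=[
    [[0.006, -0.002, 0.008, 0, 0, -0.2, 1], [0.016, -0.004, 0.022, 0, 0, -0.4, 1], [0.028, -0.006, 0.038, 0, 0, -0.8, 1], [0.038, -0.008, 0.052, 0, 0, -0.8, 1], [0.044, -0.008, 0.061, 0, 0, -0.8, 1], [0.048, -0.008, 0.066, 0, 0, -0.8, 1], [0.048, -0.008, 0.066, 0, 0, -0.8, 1]],
  ],
)

```text
time_s: 20.0
tool_pos: [0.4746, 0.2715, -0.0093]
tool_rot: [179.4, 30.2, 85.4]
force: [-0.4, -0.4, -4.2]
grip_width: 0.044
```

Run:
```python
from h import *
from cell import *
import t4
st()
c=read_camera("top"); cv2.imwrite("pics/n_top.png",cv2.resize(c["img"][120:260,60:250,::-1],(800,600),interpolation=cv2.INTER_CUBIC))
W=cloud(c)
m=(W[...,1]>.2)&(W[...,1]<.40)&(abs(W[...,0]-.474)<.021)&(W[...,2]>.04)&(W[...,2]<.07)
hsv=cv2.cvtColor(c["img"],cv2.COLOR_RGB2HSV); m&=((hsv[...,2]>110))
P=W[m]; A=np.c_[P,np.ones(len(P))]; A[:,2]=1; s=np.linalg.lstsq(A[:,:3],P[:,2],rcond=None)[0]; print(len(P),np.degrees(s[:2]).round(2),P.mean(0).round(4),np.std(A[:,:3]@s-P[:,2]))
e=t4.Rt.as_euler('xyz',degrees=True)
rel(t4.tcp([.474,.298,.030]),e)
```

```text
{'time_s': 20.0, 'qpos': [-51.0281, 33.9448, 5.9034, 91.4486, 16.3503, 78.7008, -56.5074], 'tool_pos': [0.4746, 0.2715, -0.0093], 'tool_rot': [179.4448, 30.2058, 85.4373], 'force': [-0.4022, -0.4476, -4.1626], 'wrist_torque': [0.9226, -0.0113, -0.0147], 'grip_width': 0.044}
156 [ 0.54 -2.59] [0.4731 0.273  0.0549] 0.0021223830122956452
t [0.0015, -0.0006, 0.0023] rv [-0.01, 0.05, -0.08] rows mm 0.05702270964584144 rot 0.010955289096007244
```

View pics/n_top.png

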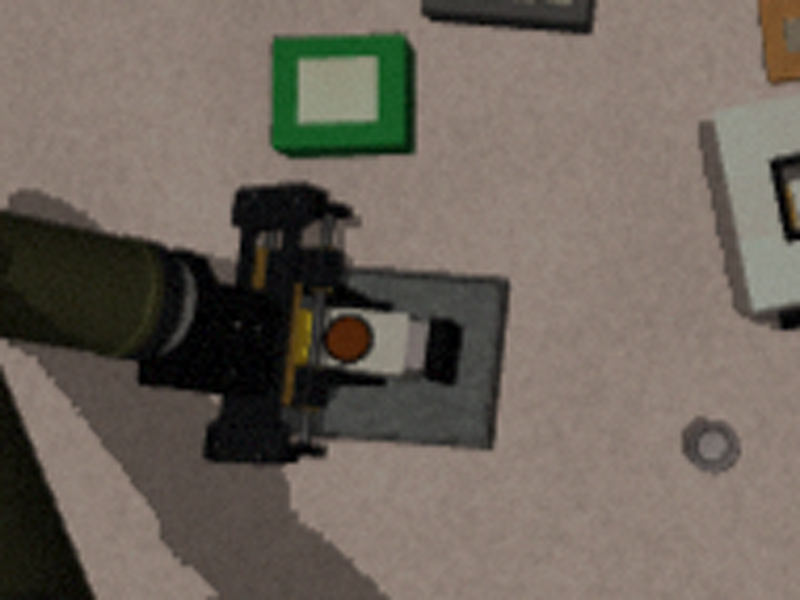

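>>> arm_command(
  targets=[
    [[0.0005, 0, 0.0009, 0, 0, 0, 1], [0.001, 0, 0.0017, 0, 0, 0, 1], [0.0012, 0, 0.0021, 0, 0, 0, 1], [0.0012, 0, 0.0021, 0, 0, 0, 1]],
  ],
)

```text
time_s: 20.45
tool_pos: [0.4749, 0.272, -0.0105]
tool_rot: [179.4, 30.1, 85.4]
force: [0.9, -0.8, -3.7]
grip_width: 0.0439
```

Run:
```python
from h import *
st()
```

```text
{'time_s': 20.45, 'qpos': [-51.0203, 33.9975, 5.8939, 91.4875, 16.3367, 78.499, -56.5646], 'tool_pos': [0.4749, 0.272, -0.0105], 'tool_rot': [179.3787, 30.1001, 85.4018], 'force': [0.8609, -0.7636, -3.6989], 'wrist_torque': [0.9383, 0.0018, -0.0014], 'grip_width': 0.0439}
```

>>> arm_command(
  targets=[
    [[0.0005, 0, 0.0009, 0, 0, 0, 1], [0.001, 0, 0.0017, 0, 0, 0, 1], [0.001, 0, 0.0017, 0, 0, 0, 1]],
  ],
)

```text
time_s: 20.75
tool_pos: [0.475, 0.2719, -0.0107]
tool_rot: [179.4, 30.2, 85.4]
force: [-2.5, -1.7, 6.0]
grip_width: 0.0439
```

Run:
```python
from h import *
st()
```

```text
{'time_s': 20.75, 'qpos': [-51.03, 34.058, 5.8916, 91.4416, 16.3637, 78.5496, -56.6078], 'tool_pos': [0.475, 0.2719, -0.0107], 'tool_rot': [179.3694, 30.1703, 85.3754], 'force': [-2.5181, -1.7246, 5.9932], 'wrist_torque': [-0.1385, 0.6963, -0.2798], 'grip_width': 0.0439}
```

Contact at about +10 N net. Releasing partway so the fingers stay clear of the tray walls, then backing out along the tool axis.

>>> arm_command(
  targets=[
    [[0, 0, 0, 0, 0, 0, -0.35], [0, 0, 0, 0, 0, 0, -0.35], [0, 0, 0, 0, 0, 0, -0.35], [0, 0, 0, 0, 0, 0, -0.35], [0, 0, -0.01, 0, 0, 0, -0.35], [0, 0, -0.03, 0, 0, 0, -0.35], [0, 0, -0.06, 0, 0, 0, -0.35], [0, 0, -0.1, 0, 0, 0, -0.35], [0, 0, -0.14, 0, 0, 0, -0.35], [0, 0, -0.18, 0, 0, 0, -0.35]],
  ],
)

```text
time_s: 21.75
tool_pos: [0.4801, 0.3631, 0.145]
tool_rot: [179.4, 30.1, 85.4]
force: [1.4, 1.4, -0.1]
grip_width: 0.0586
```

Run:
```python
from h import *
from cell import *
st()
for n in ["scene","top","wrist"]:
    c=read_camera(n); im={"scene":c["img"][120:270,290:490],"top":c["img"][120:260,60:250],"wrist":c["img"]}[n]
    cv2.imwrite(f"pics/p_{n}.png",cv2.resize(im[:,:,::-1],(800,600),interpolation=cv2.INTER_CUBIC))
    np.savez(f"pics/p_{n}.npz",**{k:np.array(v) for k,v in c.items()})
    W=cloud(c)
    m=(W[...,1]>.21)&(W[...,1]<.37)&(abs(W[...,0]-.474)<.018)&(W[...,2]>.042)&(W[...,2]<.065)
    P=W[m]
    if len(P)<20: continue
    A=np.c_[P[:,:2],np.ones(len(P))]; s=np.linalg.lstsq(A,P[:,2],rcond=None)[0]; r=A@s-P[:,2]; k=abs(r)<.003; s=np.linalg.lstsq(A[k],P[k,2],rcond=None)[0]
    print(n,len(P),k.sum(),"slope deg",np.degrees(s[:2]).round(2),P[k].mean(0).round(4),P.min(0).round(3),P.max(0).round(3))
    m=(W[...,1]>.19)&(W[...,1]<.41)&(abs(W[...,0]-.474)<.05)&(W[...,2]>.026)&(W[...,2]<.065); print("outline",cv2.minAreaRect((W[m][:,:2]*1000).astype(np.float32)))
```

```text
{'time_s': 21.75, 'qpos': [-54.45, 33.3919, 5.171, 72.9612, 14.9307, 98.1049, -55.0251], 'tool_pos': [0.4801, 0.3631, 0.145], 'tool_rot': [179.3839, 30.0871, 85.4168], 'force': [1.3729, 1.4073, -0.0881], 'wrist_torque': [0.5604, 0.0363, 0.0344], 'grip_width': 0.0586}
scene 287 249 slope deg [-0.08  1.07] [0.4749 0.2794 0.0533] [0.456 0.231 0.042] [0.492 0.33  0.059]
outline ((477.98309326171875, 297.6875915527344), (130.7764892578125, 48.76952362060547), 83.41412353515625)
top 356 285 slope deg [1.65 1.15] [0.4743 0.28   0.0538] [0.456 0.233 0.042] [0.491 0.363 0.059]
outline ((480.3984069824219, 311.65057373046875), (157.1287841796875, 44.687103271484375), 84.13551330566406)
wrist 1686 1576 slope deg [0.44 0.41] [0.4739 0.2885 0.0514] [0.456 0.232 0.042] [0.492 0.331 0.054]
outline ((476.04852294921875, 299.0167236328125), (131.07821655273438, 44.46693420410156), 83.56172943115234)
```

View pics/p_scene.png

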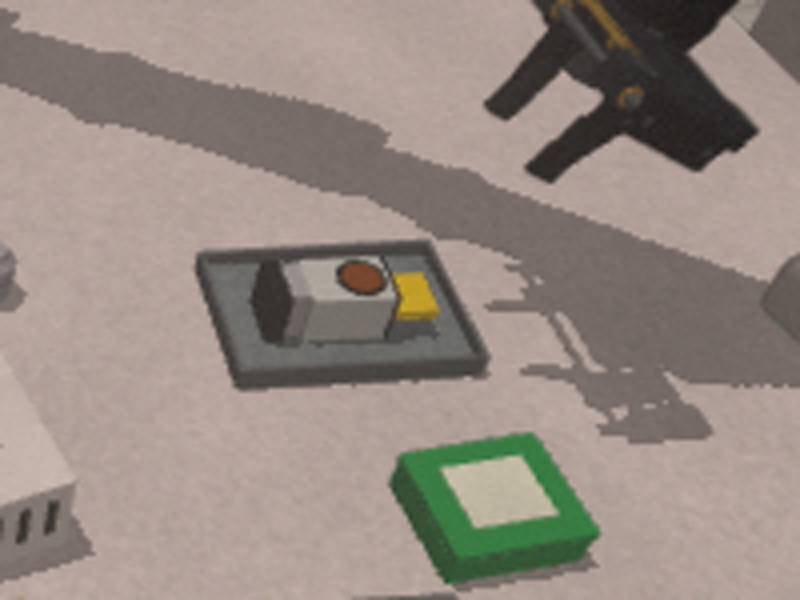

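View pics/p_top.png

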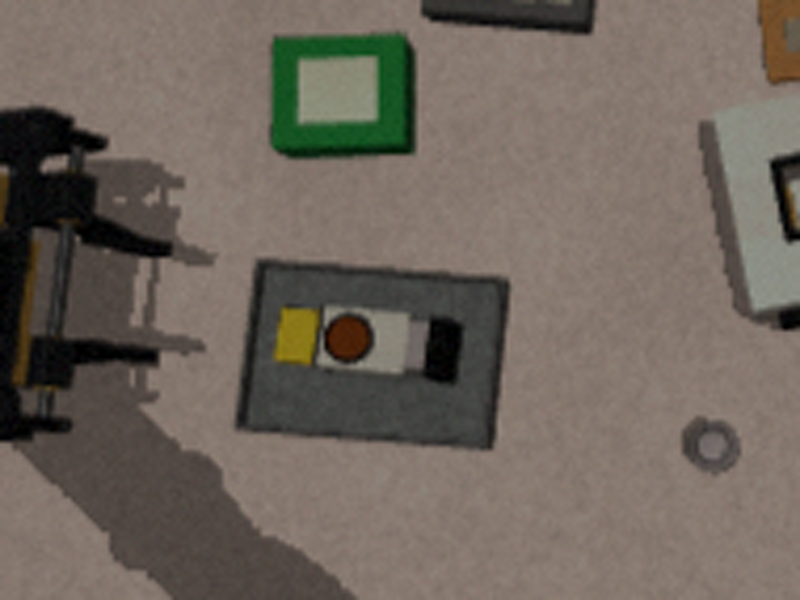

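View pics/p_wrist.png

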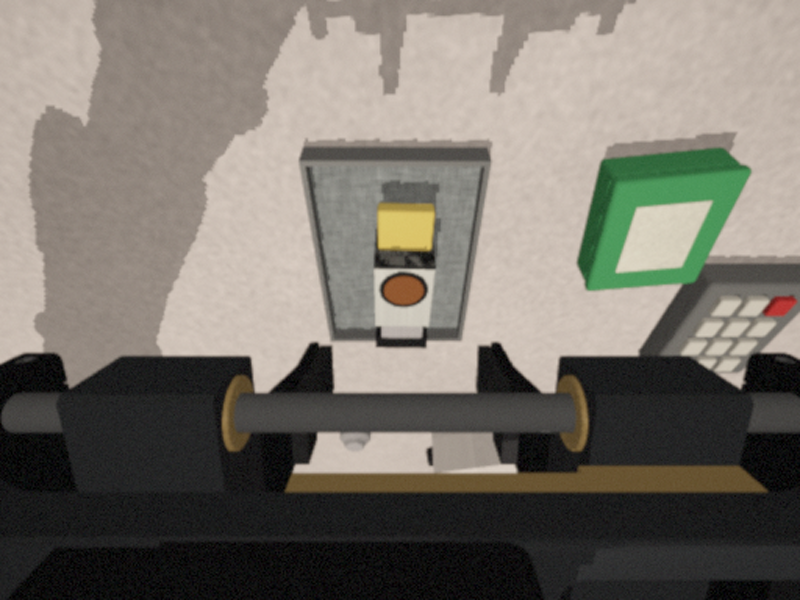

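The module lies flat inside the tray with the lens up. The lens face measures z ≈ 0.051 m against 0.052 m expected, with a slope of about 0.4°. The gripper is clear and the neighbouring objects look undisturbed.

Run:
```python
from h import *
from cell import *
st()
print(sign_off())
```

```text
{'time_s': 21.9, 'qpos': [-54.4911, 33.3188, 5.1316, 72.8818, 14.9376, 97.9262, -55.0455], 'tool_pos': [0.4809, 0.3652, 0.1457], 'tool_rot': [179.1898, 29.8057, 85.4347], 'force': [-1.4059, -0.2442, -0.5653], 'wrist_torque': [0.5444, 0.0187, -0.0147], 'grip_width': 0.0581}
the job is handed in; nothing more can be done
None
```

The lamp module is lying on its back in the grey tray with the lens facing up, and the job was handed in at 21.9 s. I pulled it straight up out of the port by its handle, stood it on the middle-sized blue mat (about 138 mm square) and let go. I then gripped its body from the lens side, tipped it over and laid it in the tray.

**Last checks:**
- **Height and level:** the wrist camera puts the upper face at z ≈ 0.051 m against 0.052 m expected, with a slope of about 0.4°. The coarser scene and top views gave 1 to 2°, which I put down to depth noise.
- **Position:** the module is inside the tray walls, turned within about 2° of the tray's long axis. Its outline is centred near (0.476, 0.299); the top camera's outline read too long and was off.
- **Robot:** the gripper is open and away from the module.
- **Other objects:** the objective, slide box and box look unmoved in the last pictures. The oil bottle, jar, counter and folder were mostly out of frame in those, so I did not recheck them individually.

**What went wrong on the way:** the fingertips sit about 37 mm further back than the reported TCP. My first grip therefore closed just above the handle. I found the offset from the depth images, corrected for it, and the second grip held.

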